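# Stand the lube bottle upright on the inspection stand

## Robot

A 6-joint arm with a two-finger parallel gripper is mounted at the origin on the work surface. World frame = base frame: x ahead of the robot, y to its left, z up, the work surface at z = 0. Lengths are in m, angles in rad, forces in N, time in s.
With the tool pointing down it reaches from about 0.25 to 0.8 m from the base axis. Payload 8.5 kg.
Tool frame: the origin (TCP) lies between the finger pads; the fingertips stand 25 mm ahead of it and the grasp point (between the pads) lies 6 mm ahead of it (tip_extent is the distance from the TCP to the fingertips, in m); z points along the fingers, x is the direction in which the jaws open and shut, and the axes are right-handed (so a half turn about z gives the same grasp; the last joint's range is limited). The gripper opens to 85 mm and grips with 20 to 120 N. Pads are 22 mm wide; open, the fingers measure 114 mm over their backs; the gripper's body (76 mm by 85 mm) begins 54 mm behind the grasp point. The pads swing forward as they close: fully open they stand 13 mm farther back than shut.
Start: joints at [1.282, 0.238, -0.013, 1.319, 0, 1.571], TCP at [0.15, 0.503, 0.218] pointing down, gripper open.
Joint ranges: [-2.66, 2.66], [-1.03, 1.9], [-1.14, 1.46], [-1.82, 2.27], [-1.45, 1.34], [-3.14, 3.14]. Speed limits (rad/s): [2.22, 2.22, 2.79, 3.14, 3.14, 3.14].

## Interface

Orientations are given as [roll, pitch, yaw] about the fixed x, y, z axes, in that order (R = Rz(yaw) Ry(pitch) Rx(roll)).
In Python, from station import state, get_image, get_calibration, hand_in, tip_extent gives the robot as it stands.
- The arm moves only by the tool step_arm, never from a script. Its argument "rows" is a list of rows, each an object of numbers: "fingers": the opening, from 0 (shut) to 1 (fully open); "x", "y", "z": the shift along the tool's x, y, z in mm; "roll": the turn about the tool's z in rad. A call has 1 to 10 rows; each row shifts and turns the pose as measured when the row begins, along the tool's axes as they then stand; what a row does not reach is not made up. A row lasts 1/12 s, in which the tool goes at most 41.7 mm and 7.16 degrees, less where a joint would pass 70% of its speed; a pose out of reach is approached as far as the arm can. A call is refused whole if a number of a shift passes 41.7 or a number of a turn 0.125, either way. A call with a gripper value outside its range is refused whole. The fingers move at their own pace and stop on an object; "squeeze" is the grip in N (left out, the last holds). Time passes only in rows, so rows that do not move let the fingers close. It gives the time, the measured TCP pose, the force and the opening at its end, in the units of the state.
- state(): the state, without advancing time (a new reading comes with each control period).
- get_image(name): name is "scene" or "side" or "wrist"; returns (picture, depth): 400x640x3 uint8, blue, green, red; 400x640 float32, m along the optical axis (not along the pixel's ray), 0 where there is no reading.
- get_calibration(name): a dict with "camera_matrix" (3x3 intrinsics, pixels), "rvec" (rotation vector, rad) and "tvec" (3), from world to camera coordinates, as OpenCV has them. Camera axes: x right, y down, z forward; pixel columns grow to the right and rows downward; lengths in m; the calibration is good to about 2 mm. A picture is of the moment at which its call begins: read the wrist's pose just before it. get_calibration takes no time and is no camera call; for the wrist camera it gives the pose at the moment of the call.
- hand_in(): hands the job in, once; it reports no verdict.
The state is a dict: "time_s": time; "q": joint angles; "qd": joint speeds; "joint_efforts": joint torques, N m; "eef_pos": TCP position; "orientation": TCP orientation; "contact_force": force on the tool from outside, world axes, zero at the start; "wrist_torque": the same for the moment, N m; "width": opening from 0.0 (shut) to 1.0 (fully open).
Only numpy, scipy, OpenCV 4.12 (cv2) and the standard library are available. Lean on these libraries where they do the work, as an engineer would, in place of code of your own. Each camera call takes 0.05 s, during which the arm holds its last target. There are 200 camera calls.

## Task

The small aluminium lubricant bottle is lying in the sloping wooden rack on the worktop. Take it out and stand it upright in the middle of the round plate of the inspection stand: the plate's height was set by hand and nobody noted it, so lower the bottle gently until you feel it touch, and let go only when it stands there. Leave the other gear where it lies.

Things in the scene. Friction and masses are not known exactly. Their poses are not given: they have to be found in the camera images.
- bottle: Aluminium bottle, 0.2 to 0.4 kg, 140 mm tall: 48 mm diameter up to 108 mm, shoulder to 27 mm at 121 mm, 25 mm black cap. Origin: centre of base; z runs base to cap. Starts 30 degrees above level, cap up and roughly towards the robot. Grip across the cylinder 95 mm from the base; it must turn 60 degrees, so tilt the tool: e.g. 25 degrees back over the cap to grip, then 35 the other way to place.
- rack: Fixed rack, plywood foot 190 x 80 x 12 mm; origin on the worktop, 5 mm to +x of the foot's middle. Two 8 mm steel rods, 30 mm apart, rise at 30 degrees to -x under the bottle, to 112 mm from its base, clear of its sides. A 70 mm wide board stops the base and rises 17 mm past the bottle's axis. Bottle's base centre rests at (60, 0, 45) mm in this frame; the bottle lifts straight up out.
- stand: Fixed steel stand: foot 110 x 110 mm, column, and level round plate of 100 mm diameter, 6 mm thick, all on one axis. Origin: centre of the foot's underside; z up. The plate's top is 60 to 100 mm above the worktop, height not reported: feel (or see) it. The plate is clamped, practically rigid. A small clamp knob juts out 38 mm towards +x, below the plate.
- descender: Bystander: silver figure-eight descender lying flat, 131 mm by 73 mm, 13 mm thick, origin at its middle on the worktop.
- pulley: Bystander: stainless pulley with green side plates lying flat, 78 mm by 56 mm, 38 mm high, origin under its wheel.
- carabiner: Bystander: blue locking carabiner lying flat, 116 mm by 64 mm, 12 mm thick, origin near its middle.
Mind the look-alikes: they are no part of the job. Leave any green or orange look-alike of the stand alone.

How it is judged:
By the outcome, as a careful person would: the job done as asked, in the order asked, and still so for the second after the job is handed in, with the robot touching nothing.
It also fails if it takes over 45 s, if anything falls off the work surface, if the arm or the gripper's body presses on something with over 40 N, if the wrist force passes 120 N, or if a joint passes its speed limit or range.

## Working session

There is one attempt and no reset: what is moved stays moved. The work goes in short steps, Python scripts to look and compute and a tool call to move; the robot and the scene stay as the last step left them, time stands still between calls to the robot, and variables do not carry over. Pictures are saved under pics/ and viewed, about 8 in all and at most 12, crops included, and the job is handed in when it is done.

Besides the shell and the picture viewer there is one more tool, called after "Request:" as a command line: name --argument value ..., lists and objects as JSON in quotes. step_arm: Moves the arm, as the interface text tells. Its arguments: {"type":"object","properties":{"rows":{"type":"array","items":{"type":"object","properties":{"fingers":{"type":"number"},"x":{"type":"number"},"y":{"type":"number"},"z":{"type":"number"},"roll":{"type":"number"}}}},"squeeze":{"type":"number"}},"required":["rows"]}

```bash
mkdir -p pics; ls
python3 - <<'E'
from station import *
import cv2,numpy as np
print(state(),tip_extent if not callable(tip_extent) else tip_extent())
for n in("scene","side"):
    im,d=get_image(n);cv2.imwrite(f"pics/{n}0.png",im);np.save(f"pics/{n}0.npy",d);print(n,get_calibration(n))
E
```

```text
pics
{'time_s': 0.0, 'q': array([ 1.28202619e+00,  2.38791264e-01, -1.42474338e-02,  1.31921287e+00,
       -6.57127101e-06,  1.57078894e+00]), 'qd': array([ 4.68904569e-04,  5.98321781e-04, -9.73390860e-04,  5.76327138e-04,
       -1.90550741e-05,  3.20346309e-04]), 'joint_efforts': array([-4.83562253e-04, -5.38776970e+01,  3.46436656e+01,  1.85621803e-02,
       -1.60768054e-04, -3.80248775e-05]), 'eef_pos': array([0.14938375, 0.50284309, 0.2176748 ]), 'orientation': array([3.14158609e+00, 1.45523618e-03, 1.28203358e+00]), 'contact_force': array([ 0.47813301, -0.41264731,  0.72271997]), 'wrist_torque': array([ 0.00807774, -0.02335019,  0.04299454]), 'width': 1.0013231042556832} 0.025
scene {'camera_matrix': array([[507.71120894,   0.        , 318.90525642],
       [  0.        , 507.71120894, 192.6172682 ],
       [  0.        ,   0.        ,   1.        ]]), 'rvec': array([ 1.9687545 ,  1.74855933, -0.56756261]), 'tvec': array([-0.01584859, -0.42118071,  1.61865883])}
side {'camera_matrix': array([[411.06326274,   0.        , 319.39586301],
       [  0.        , 411.06326274, 204.00672318],
       [  0.        ,   0.        ,   1.        ]]), 'rvec': array([ 2.28357013, -0.91078548,  0.36531495]), 'tvec': array([-0.4450578 ,  0.27098185,  1.07268981])}
```

View pics/scene0.png

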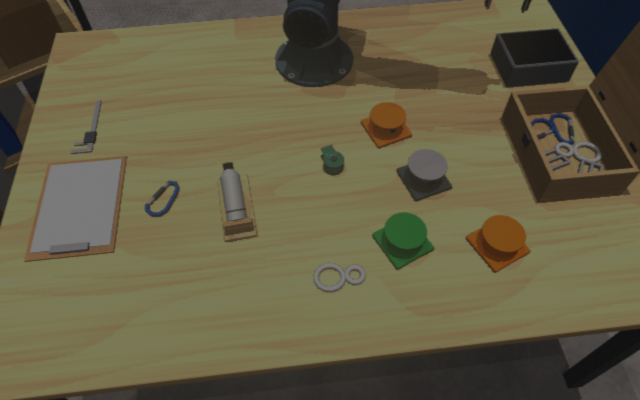

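View pics/side0.png

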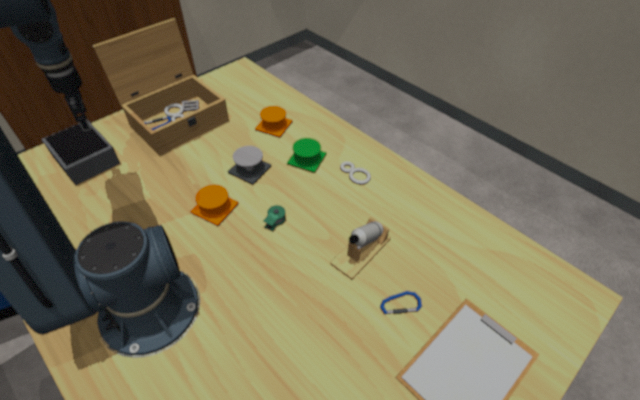

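Candidates for the stand are the grey one at scene (427,168), green (405,235), orange (387,118) and orange (502,237). The steel-grey one fits, since coloured ones are the named look-alikes. The bottle is in the rack at (233,195), with its cap at (228,167). Next I'll measure both and enlarge a crop.

```bash
cat > h.py <<'E'
import cv2,numpy as np
def cloud(d,c):
    K=np.array(c["camera_matrix"]);R=cv2.Rodrigues(np.array(c["rvec"]))[0];t=np.array(c["tvec"]).ravel()
    v,u=np.mgrid[:d.shape[0],:d.shape[1]]
    P=np.stack([(u-K[0,2])/K[0,0]*d,(v-K[1,2])/K[1,1]*d,d],-1)
    W=(P-t)@R; W[d==0]=np.nan; return W
def proj(p,c):
    return cv2.projectPoints(np.float64(p).reshape(-1,3),np.array(c["rvec"]),np.array(c["tvec"]),np.array(c["camera_matrix"]),None)[0][:,0]
E
python3 - <<'E'
from h import *;from station import get_calibration
for n,box in(("scene",dict(stand=(395,140,455,200),rack=(210,155,262,242))),("side",dict(stand=(225,140,275,185),rack=(325,215,395,280)))):
    im=cv2.imread(f"pics/{n}0.png");W=cloud(np.load(f"pics/{n}0.npy"),get_calibration(n))
    for k,(a,b,c,d) in box.items():
        P=W[b:d,a:c];p=P[~np.isnan(P[...,0])];
        h=np.histogram(p[:,2],np.arange(-.01,.15,.01))[0];print(n,k,h)
        if k=="stand":
            zt=np.median(p[p[:,2]>.05][:,2]);q=p[abs(p[:,2]-zt)<.006]
            print("top",zt,len(q),q.min(0),q.max(0),(q.min(0)+q.max(0))/2,q.mean(0),cv2.minEnclosingCircle(np.float32(q[:,:2])))
            f=p[(p[:,2]>.004)&(p[:,2]<.03)];print("foot",len(f),cv2.minAreaRect(np.float32(f[:,:2])) if len(f)>3 else 0)
        else:
            f=p[(p[:,2]>.006)&(p[:,2]<.018)];print("foot",cv2.minAreaRect(np.float32(f[:,:2])))
            m=np.indices(P.shape[:2]);
            q=p[p[:,2]>.055];print("hi",q.min(0),q.max(0)); q=q[q[:,2]>.0];
            o=q.mean(0);print("dir",o,np.linalg.svd(q-o,full_matrices=False)[2][0])
im=cv2.imread("pics/scene0.png")
a=cv2.resize(im[130:210,380:470],None,fx=4,fy=4);b=cv2.resize(im[155:245,205:265],None,fx=5,fy=5)
o=np.zeros((450,670,3),np.uint8);o[:320,:360]=a;o[:,365:665]=b;cv2.imwrite("pics/crop.png",o)
E
```

```text
scene stand [ 440 1388  735    3   17    8    0  688  300    0    0    0    0    0
    0]
top 0.06894358554231372 981 [0.45382855 0.18390926 0.06300361] [0.55840333 0.28221193 0.07479865] [0.50611594 0.2330606  0.06890113] [0.50884055 0.2328127  0.06886225] ((0.5060456395149231, 0.23262271285057068), 0.05246175825595856)
foot 1115 ((0.4739859402179718, 0.24868112802505493), (0.16406653821468353, 0.21284596621990204), 78.82427978515625)
scene rack [ 600 1804  684   67  128   20  154  135  169  164  164  170  190   58
    0]
foot ((0.502040445804596, -0.25969982147216797), (0.1263950914144516, 0.2714541256427765), 83.28490447998047)
hi [ 0.48088221 -0.28521691  0.05501152] [ 0.62354068 -0.21654934  0.12906939]
dir [ 0.56056985 -0.25504992  0.08958072] [ 0.87639108  0.07831839 -0.47518934]
side stand [996 502 228  14   0   0   7 491   8   0   0   0   0   0   0]
top 0.06537118956457894 498 [0.45664843 0.18159129 0.05944964] [0.55817613 0.28393327 0.0706751 ] [0.50741228 0.23276228 0.06506237] [0.50579504 0.23045601 0.06542922] ((0.5088728070259094, 0.23283757269382477), 0.052584003657102585)
foot 530 ((0.5221469402313232, 0.2529942989349365), (0.20157457888126373, 0.14369019865989685), 52.92719650268555)
side rack [2372  886  399   65   49   66  107   93   82   83   76  103  148    6
    0]
foot ((0.5352245569229126, -0.2602638006210327), (0.18980616331100464, 0.07891763746738434), 4.864220142364502)
hi [ 0.47498997 -0.28555794  0.05529863] [ 0.61669612 -0.21831434  0.12302289]
dir [ 0.53078354 -0.26663348  0.09037623] [-0.95102846 -0.04490619  0.30582396]
```

View pics/crop.png

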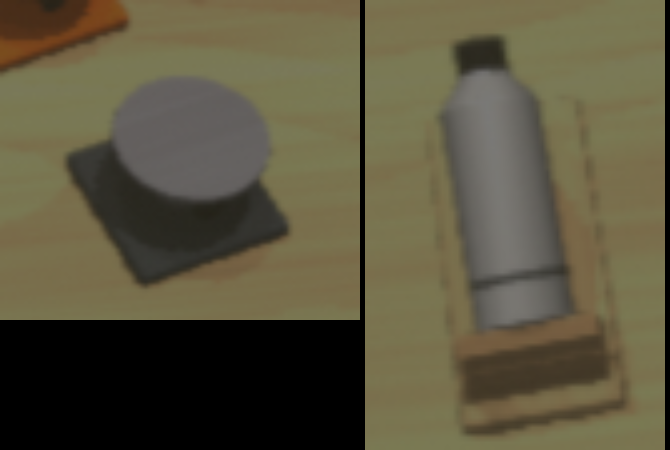

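The grey steel stand is confirmed in the crop: centre ≈(0.507,0.233), top ≈0.067. The rack's foot gives yaw ≈5° and origin ≈(0.540,-0.260), so the grip point is ≈(0.518,-0.262,0.092).

The moves have no tilt, only a turn about the tool's z. A pose out of reach is "approached as far as the arm can", so a stretch past the reach may tilt the tool. I'll go over the rack first and test that with empty fingers.

Request:
step_arm --rows '[{"x": -28, "y": 26, "z": -2}, {"x": -28, "y": 26, "z": -2}, {"x": -28, "y": 26, "z": -2}, {"x": -28, "y": 26, "z": -2}, {"x": -28, "y": 26, "z": -2}, {"x": -28, "y": 26, "z": -2}, {"x": -28, "y": 26, "z": -2}, {"x": -28, "y": 26, "z": -2}, {"x": -28, "y": 26, "z": -2}, {"x": -28, "y": 26, "z": -2}]'

```text
invalid input
```

Request:
step_arm --rows '[{"x": -28, "y": 26, "z": -2}, {"x": -28, "y": 26, "z": -2}, {"x": -28, "y": 26, "z": -2}, {"x": -28, "y": 26, "z": -2}, {"x": -28, "y": 26, "z": -2}, {"x": -28, "y": 26, "z": -2}, {"x": -28, "y": 26, "z": -2}, {"x": -28, "y": 26, "z": -2}, {"x": -28, "y": 26, "z": -2}, {"x": -28, "y": 26, "z": -2}]'

```text
invalid input
```

Run:
```python
from station import *
s=state();print(s['time_s'],s['q'].round(3),s['eef_pos'],s['orientation'])
```

```text
0.1 [ 1.282  0.239 -0.014  1.319 -0.     1.571] [0.14942169 0.50288085 0.21774557] [3.14158993e+00 1.29946725e-03 1.28193718e+00]
```

Request:
step_arm --rows '[{"fingers": 1, "x": -28, "y": 26, "z": -2, "roll": 0}]'

```text
time_s: 0.18
eef_pos: [0.1653, 0.4721, 0.2185]
orientation: [-3.14, 0.001, 1.285]
contact_force: [0.4, -1.3, -0.7]
width: 1.003
```

Request:
step_arm --rows '[{"fingers": 1, "x": -28, "y": 26, "z": -2, "roll": 0}, {"fingers": 1, "x": -28, "y": 26, "z": -2, "roll": 0}, {"fingers": 1, "x": -28, "y": 26, "z": -2, "roll": 0}, {"fingers": 1, "x": -28, "y": 26, "z": -2, "roll": 0}, {"fingers": 1, "x": -28, "y": 26, "z": -2, "roll": 0}, {"fingers": 1, "x": -28, "y": 26, "z": -2, "roll": 0}, {"fingers": 1, "x": -28, "y": 26, "z": -2, "roll": 0}, {"fingers": 1, "x": -28, "y": 26, "z": -2, "roll": 0}, {"fingers": 1, "x": -28, "y": 26, "z": -2, "roll": 0}, {"fingers": 1, "x": -28, "y": 26, "z": -2, "roll": 0}]'

```text
time_s: 1.02
eef_pos: [0.3382, 0.1157, 0.2367]
orientation: [-3.14, 0.006, 1.295]
contact_force: [1.1, 0.7, -1.0]
width: 0.999
```

Request:
step_arm --rows '[{"fingers": 1, "x": -28, "y": 26, "z": -2, "roll": 0}, {"fingers": 1, "x": -28, "y": 26, "z": -2, "roll": 0}, {"fingers": 1, "x": -28, "y": 26, "z": -2, "roll": 0}, {"fingers": 1, "x": -28, "y": 26, "z": -2, "roll": 0}, {"fingers": 1, "x": -28, "y": 26, "z": -2, "roll": 0}, {"fingers": 1, "x": -28, "y": 26, "z": -2, "roll": 0}, {"fingers": 1, "x": -28, "y": 26, "z": -2, "roll": 0}, {"fingers": 1, "x": -28, "y": 26, "z": -2, "roll": 0}, {"fingers": 1, "x": -28, "y": 26, "z": -2, "roll": 0}, {"fingers": 1, "x": -28, "y": 26, "z": -2, "roll": 0}]'

```text
time_s: 1.85
eef_pos: [0.5141, -0.2457, 0.2577]
orientation: [-3.14, 0.004, 1.292]
contact_force: [0.9, 0.6, 0.1]
width: 1.006
```

Run:
```python
from station import *
s=state();print(s['time_s'],s['q'].round(3),s['eef_pos'],s['orientation'])
```

```text
1.85 [-0.443  0.309  0.185  1.448 -0.004 -0.165] [ 0.51405583 -0.24569898  0.25770434] [-3.13959142  0.00405357  1.29214733]
```

Request:
step_arm --rows '[{"fingers": 1, "x": -6, "y": 40, "z": 0, "roll": 0}, {"fingers": 1, "x": -6, "y": 40, "z": 0, "roll": 0}, {"fingers": 1, "x": -6, "y": 40, "z": 0, "roll": 0}, {"fingers": 1, "x": -6, "y": 40, "z": 0, "roll": 0}, {"fingers": 1, "x": -6, "y": 40, "z": 0, "roll": 0}, {"fingers": 1, "x": -6, "y": 40, "z": 0, "roll": 0}, {"fingers": 1, "x": -6, "y": 40, "z": 0, "roll": 0}, {"fingers": 1, "x": -6, "y": 40, "z": 0, "roll": 0}, {"fingers": 1, "x": -6, "y": 40, "z": 0, "roll": 0}]'

```text
time_s: 2.6
eef_pos: [0.7598, -0.3685, 0.2369]
orientation: [3.112, 0.011, 1.283]
contact_force: [-12.3, 5.6, 18.9]
width: 1.003
```

Run:
```python
from station import *
s=state();print(s['time_s'],s['q'].round(3),s['eef_pos'],s['orientation'])
```

```text
2.6 [-0.449  1.008  1.459  1.99  -0.006 -0.162] [ 0.7597629  -0.36847086  0.23689184] [3.11167742 0.01072317 1.28320986]
```

Stretching tilts only about 1° per row and puts joint 3 at its limit (1.459 of 1.46), which is risky. So I'll keep the tool pointing down and turn the bottle within the grip: hook its base edge on the stand's rigid rim and swing the hand up over it, then regrip upright. Back to the rack now.

Request:
step_arm --rows '[{"fingers": 1, "x": 4, "y": -20, "z": 0, "roll": 0}, {"fingers": 1, "x": 4, "y": -34, "z": 4, "roll": -0.12}, {"fingers": 1, "x": 0, "y": -35, "z": 4, "roll": -0.12}, {"fingers": 1, "x": -4, "y": -35, "z": 4, "roll": -0.12}, {"fingers": 1, "x": -8, "y": -35, "z": 4, "roll": 0}, {"fingers": 1, "x": -8, "y": -35, "z": 4, "roll": 0}, {"fingers": 1, "x": -8, "y": -35, "z": 4, "roll": 0}, {"fingers": 1, "x": -8, "y": -35, "z": 4, "roll": 0}, {"fingers": 1, "x": 0, "y": 0, "z": 0, "roll": 0}]'

```text
time_s: 3.35
eef_pos: [0.5429, -0.3746, 0.1855]
orientation: [-3.136, 0.002, 1.522]
contact_force: [0.5, -0.3, 0.1]
width: 1.005
```

```bash
cat >> h.py <<'E'
from scipy.spatial.transform import Rotation as Ro
def R(s): return Ro.from_euler("xyz",s["orientation"]).as_matrix()
def to(s,p): return (R(s).T@(np.array(p)-s["eef_pos"])*1000).round(1)
E
cat > w.py <<'E'
from h import *;from station import *
s=state();print(s['time_s'],s['q'].round(3),s['eef_pos'].round(4),s['orientation'].round(3),s['contact_force'].round(1))
c=get_calibration("wrist");im,d=get_image("wrist");cv2.imwrite("pics/w.png",im);W=cloud(d,c)
m=(W[...,2]>.05)&(W[...,2]<.14)&(abs(W[...,0]-.53)<.11)&(abs(W[...,1]+.26)<.05)
p=W[m];print(len(p))
for x in np.arange(.46,.62,.02):
    q=p[abs(p[:,0]-x)<.01]
    if len(q)>20: print(x.round(2),q[:,1].min().round(4),q[:,1].max().round(4),q[:,2].max().round(4),len(q))
print("to grip",to(s,(.518,-.262,.0985)))
E
python3 w.py
```

```text
3.35 [-0.602  0.488  0.282  1.368 -0.005 -0.553] [ 0.5429 -0.3746  0.1855] [-3.136e+00  2.000e-03  1.522e+00] [ 0.5 -0.3  0.1]
11427
0.48 -0.2765 -0.2493 0.1266 1200
0.5 -0.2823 -0.2367 0.1239 2564
0.52 -0.2826 -0.2359 0.1206 2158
0.54 -0.2809 -0.2374 0.114 1623
0.56 -0.2786 -0.2334 0.1025 1278
0.58 -0.277 -0.2298 0.091 1071
0.6 -0.2845 -0.2147 0.0787 1140
to grip [111.5 -29.8  86.9]
```

View pics/w.png

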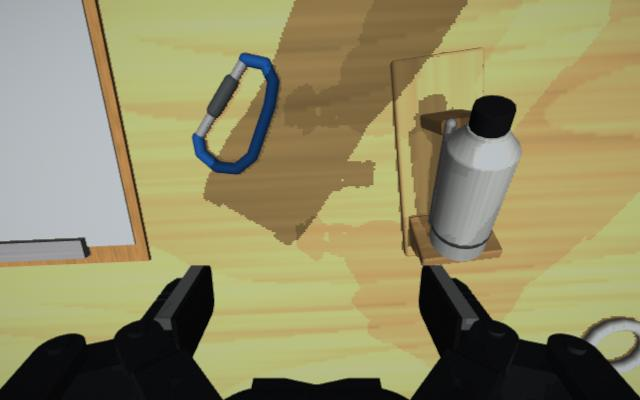

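Wrist view: bottle at (475,180), cap up at (492,115), with the carabiner clear at (235,115). Depth puts the bottle axis at y≈-0.260 at x=0.518, z≈0.093, as predicted.

Request:
step_arm --rows '[{"fingers": 1, "x": 38, "y": -10, "z": 0, "roll": 0}, {"fingers": 1, "x": 38, "y": -10, "z": 0, "roll": 0}, {"fingers": 1, "x": 36, "y": -10, "z": 0, "roll": -0.1}, {"fingers": 1, "x": 0, "y": 0, "z": 0, "roll": -0.04}]'

```text
time_s: 3.73
eef_pos: [0.5221, -0.2606, 0.1837]
orientation: [-3.139, 0.002, 1.66]
contact_force: [1.3, -1.4, -0.4]
width: 1.0
```

Run:
```python
from h import *;from station import *
s=state();print(s['time_s'],s['q'].round(3),s['eef_pos'].round(4),s['orientation'].round(3));print("to grip",to(s,(.518,-.260,.0985)))
```

```text
3.7333 [-0.461  0.352  0.061  1.281 -0.003 -0.551] [ 0.5221 -0.2606  0.1837] [-3.139e+00  2.000e-03  1.660e+00]
to grip [ 1.1 -3.8 85.2]
```

Request:
step_arm --rows '[{"fingers": 1, "x": 1, "y": -2, "z": 28, "roll": 0}, {"fingers": 1, "x": 0, "y": -2, "z": 28, "roll": 0}, {"fingers": 1, "x": 0, "y": 0, "z": 20, "roll": 0}, {"fingers": 1, "x": 0, "y": 0, "z": 9, "roll": 0}, {"fingers": 0, "x": 0, "y": 0, "z": 0, "roll": 0}, {"fingers": 0, "x": 0, "y": 0, "z": 0, "roll": 0}, {"fingers": 0, "x": 0, "y": 0, "z": 0, "roll": 0}, {"fingers": 0, "x": 0, "y": 0, "z": 0, "roll": 0}]' --squeeze 25

```text
time_s: 4.4
eef_pos: [0.5274, -0.2574, 0.0999]
orientation: [3.136, 0.005, 1.671]
contact_force: [-0.2, -0.7, 0.5]
width: 0.454
```

Request:
step_arm --rows '[{"fingers": 0, "x": 0, "y": 0, "z": 0, "roll": 0}, {"fingers": 0, "x": 0, "y": 0, "z": 0, "roll": 0}, {"fingers": 0, "x": 0, "y": 0, "z": 0, "roll": 0}, {"fingers": 0, "x": 0, "y": 0, "z": 0, "roll": 0}]'

```text
time_s: 4.73
eef_pos: [0.5329, -0.259, 0.1061]
orientation: [3.124, 0.01, 1.671]
contact_force: [-0.2, 0.3, -0.7]
width: 0.002
```

Shut on nothing. Look.

Run:
```python
from h import *;from station import *
s=state();print(s['eef_pos'],s['orientation'])
ims=[]
for n in("side","scene","wrist"):
    im,d=get_image(n);ims.append(im);np.save(f"pics/{n}1.npy",d)
a=cv2.resize(ims[0][190:300,310:430],(480,440));b=cv2.resize(ims[2],(320,200));c=cv2.resize(ims[1][140:250,190:280],None,fx=3,fy=3)[:240,:270]
o=np.zeros((440,800,3),np.uint8);o[:,:480]=a;o[:200,480:]=b;o[200:440,480:750]=c;cv2.imwrite("pics/m1.png",o)
```

```text
[ 0.53293158 -0.25897886  0.10614846] [3.12408536 0.00987054 1.67095917]
```

View pics/m1.png

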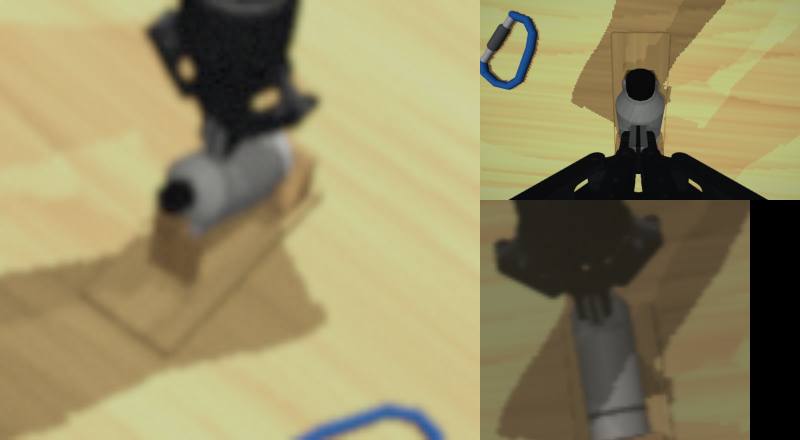

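Fingers slipped up off the top because the descent stopped short; the bottle is still in the rack. Raise, reopen and go deeper.

Request:
step_arm --rows '[{"fingers": 0, "x": 0, "y": 0, "z": -25, "roll": 0}, {"fingers": 0, "x": 0, "y": 0, "z": -25, "roll": 0}, {"fingers": 1, "x": 0, "y": -5, "z": -20, "roll": 0}, {"fingers": 1, "x": 0, "y": -5, "z": 0, "roll": 0}, {"fingers": 1, "x": 0, "y": 0, "z": 0, "roll": 0}, {"fingers": 1, "x": 0, "y": 0, "z": 0, "roll": 0}, {"fingers": 1, "x": 0, "y": 0, "z": 0, "roll": 0}]' --squeeze 30

```text
time_s: 5.47
eef_pos: [0.5176, -0.2587, 0.1746]
orientation: [3.133, 0.006, 1.67]
contact_force: [-0.1, -0.9, 0.0]
width: 0.709
```

```bash
cat > g.py <<'E'
from h import *;from station import *
import sys
s=state();print(s['time_s'],s['q'].round(3),s['eef_pos'].round(4),s['orientation'].round(4),s['contact_force'].round(1),s['wrist_torque'].round(2),s['width'])
c=get_calibration("wrist");im,d=get_image("wrist");cv2.imwrite("pics/w.png",im);W=cloud(d,c)
m=(W[...,2]>.05)&(W[...,2]<.14)&(abs(W[...,0]-.53)<.11)&(abs(W[...,1]+.26)<.05)
p=W[m]
for x in np.arange(.46,.62,.02):
    q=p[abs(p[:,0]-x)<.01]
    if len(q)>20: print(x.round(2),q[:,1].min().round(4),q[:,1].max().round(4),q[:,2].max().round(4),len(q))
print("to grip",to(s,(.518,-.260,.088)))
E
python3 g.py
```

```text
5.4667 [-0.463  0.339  0.016  1.238 -0.    -0.562] [ 0.5176 -0.2587  0.1746] [3.1329 0.0059 1.6698] [-0.1 -0.9  0. ] [0.02 0.   0.01] 0.7092380040909524
0.48 -0.2763 -0.2416 0.1262 1184
0.5 -0.282 -0.235 0.1236 2006
0.52 -0.2824 -0.2331 0.1206 1696
0.54 -0.2806 -0.2314 0.1141 1191
0.56 -0.2787 -0.2295 0.1017 971
0.58 -0.2764 -0.2281 0.0903 820
0.6 -0.284 -0.2147 0.0785 978
to grip [-0.8 -0.4 86.6]
```

Request:
step_arm --rows '[{"fingers": 1, "x": 0, "y": 0, "z": 0, "roll": 0}, {"fingers": 1, "x": -1, "y": 0, "z": 0, "roll": 0}, {"fingers": 1, "x": 0, "y": 0, "z": 0, "roll": 0}, {"fingers": 1, "x": 0, "y": 0, "z": 25, "roll": 0}, {"fingers": 1, "x": 0, "y": 0, "z": 25, "roll": 0}, {"fingers": 1, "x": 0, "y": 0, "z": 22, "roll": 0}, {"fingers": 1, "x": 0, "y": 0, "z": 15, "roll": 0}, {"fingers": 1, "x": 0, "y": 0, "z": 3, "roll": 0}]'

```text
time_s: 6.18
eef_pos: [0.519, -0.2601, 0.0793]
orientation: [3.134, 0.005, 1.67]
contact_force: [-0.6, -0.4, -1.0]
width: 1.001
```

Request:
step_arm --rows '[{"fingers": 1, "x": 0, "y": 0, "z": -8, "roll": 0}, {"fingers": 0.6, "x": 0, "y": 0, "z": 0, "roll": 0}, {"fingers": 0, "x": 0, "y": 0, "z": 0, "roll": 0}, {"fingers": 0, "x": 0, "y": 0, "z": 0, "roll": 0}, {"fingers": 0, "x": 0, "y": 0, "z": 0, "roll": 0}]'

```text
time_s: 6.6
eef_pos: [0.5195, -0.2591, 0.0902]
orientation: [3.133, 0.003, 1.671]
contact_force: [-1.1, 6.9, 3.1]
width: 0.483
```

Request:
step_arm --rows '[{"fingers": 0, "x": 0, "y": 0, "z": 0, "roll": 0}, {"fingers": 0, "x": 0, "y": 0, "z": 0, "roll": 0}]'

```text
time_s: 6.77
eef_pos: [0.5201, -0.2586, 0.0917]
orientation: [3.131, 0.003, 1.672]
contact_force: [0.7, 0.1, -2.4]
width: 0.473
```

Request:
step_arm --rows '[{"fingers": 0, "x": 0, "y": 0, "z": -10, "roll": 0}, {"fingers": 0, "x": 0, "y": 0, "z": -10, "roll": 0}, {"fingers": 0, "x": 0, "y": 0, "z": -10, "roll": 0}]' --squeeze 45

```text
time_s: 7.02
eef_pos: [0.5186, -0.2583, 0.1224]
orientation: [3.134, 0.002, 1.671]
contact_force: [0.3, -0.7, -3.2]
width: 0.459
```

```bash
cat > look.py <<'E'
import sys;from h import *;from station import *
n=sys.argv[1]
s=state();print(s['time_s'],s['q'].round(3),s['eef_pos'].round(4),s['orientation'].round(4),s['contact_force'].round(1),s['wrist_torque'].round(2),s['width'])
def crop(nm,w,h,ow,oh):
    im,d=get_image(nm);c=get_calibration(nm);np.save(f"pics/{nm}_{n}.npy",d);cv2.imwrite(f"pics/{nm}_{n}.png",im)
    u,v=proj(s['eef_pos'],c)[0].astype(int);u=np.clip(u,w//2,640-w//2);v=np.clip(v,h//2,400-h//2)
    return cv2.resize(im[v-h//2:v+h//2,u-w//2:u+w//2],(ow,oh),interpolation=cv2.INTER_CUBIC)
o=np.hstack([crop("side",100,140,400,560),crop("scene",100,140,400,560)]);
w,_=get_image("wrist");np.save(f"pics/wrist_{n}.npy",_);o[:150,560:]=cv2.resize(w,(240,150));cv2.imwrite(f"pics/l{n}.png",o)
E
python3 look.py 2
```

```text
7.0167 [-0.463  0.371 -0.074  1.119  0.002 -0.564] [ 0.5186 -0.2583  0.1224] [3.1337e+00 2.1000e-03 1.6714e+00] [ 0.3 -0.7 -3.2] [-0.06 -0.05  0.  ] 0.45928418627447704
```

View pics/l2.png

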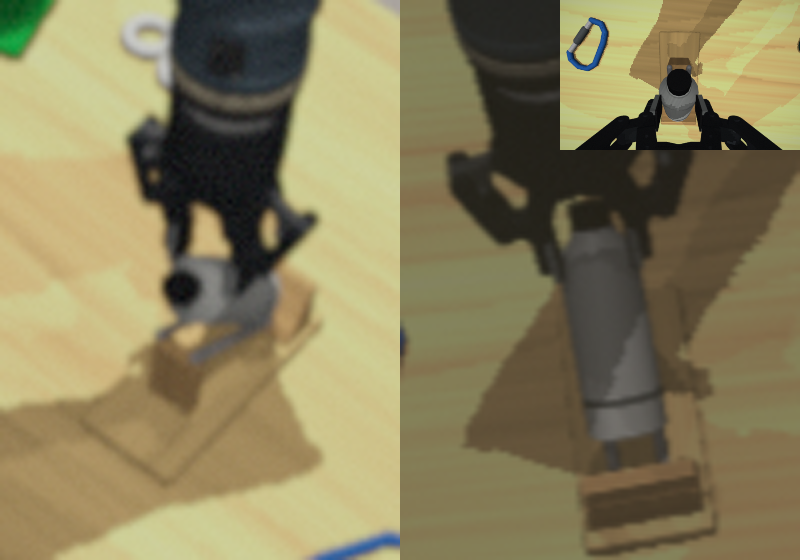

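The bottle is held and off the rods; the weight reads ≈3.2 N. Lift on and carry it to the robot side of the grey stand.

Request:
step_arm --rows '[{"fingers": 0, "x": 0, "y": 0, "z": -25, "roll": 0}, {"fingers": 0, "x": 0, "y": 0, "z": -30, "roll": 0}, {"fingers": 0, "x": 0, "y": 0, "z": -30, "roll": 0}, {"fingers": 0, "x": 15, "y": -4, "z": -10, "roll": 0}, {"fingers": 0, "x": 30, "y": -7, "z": 0, "roll": 0}, {"fingers": 0, "x": 35, "y": -7, "z": 0, "roll": 0}, {"fingers": 0, "x": 35, "y": -7, "z": 0, "roll": 0}, {"fingers": 0, "x": 35, "y": -7, "z": 0, "roll": 0}, {"fingers": 0, "x": 35, "y": -7, "z": 0, "roll": 0}, {"fingers": 0, "x": 35, "y": -7, "z": 0, "roll": 0}]'

```text
time_s: 8.0
eef_pos: [0.4487, -0.0417, 0.2176]
orientation: [3.13, 0.006, 1.661]
contact_force: [0.8, -0.0, -0.1]
width: -0.0
```

Request:
step_arm --rows '[{"fingers": 0, "x": 35, "y": -7, "z": 0, "roll": 0}, {"fingers": 0, "x": 35, "y": -7, "z": 0, "roll": 0}, {"fingers": 0, "x": 35, "y": -7, "z": 0, "roll": 0}, {"fingers": 0, "x": 35, "y": -7, "z": 0, "roll": 0}, {"fingers": 0, "x": 35, "y": -7, "z": 0, "roll": 0}, {"fingers": 0, "x": 35, "y": -7, "z": 0, "roll": 0}, {"fingers": 0, "x": 25, "y": -7, "z": 0, "roll": 0}, {"fingers": 0, "x": 0, "y": 0, "z": 0, "roll": 0}]'

```text
time_s: 8.67
eef_pos: [0.3685, 0.203, 0.2144]
orientation: [3.125, 0.004, 1.663]
contact_force: [-0.4, 0.6, 0.0]
width: -0.001
```

```bash
python3 look.py 3
cat > fit.py <<'E'
# fit bottle axis (cylinder r=24) from depth near TCP, in coordinates (u along tool -y.., z) 
import sys;from h import *;from station import *
from scipy.optimize import least_squares
n=sys.argv[1];s=state();e=s['eef_pos'];M=R(s)
for nm in("side","scene"):
    c=get_calibration(nm);im=cv2.imread(f"pics/{nm}_{n}.png").astype(int);W=cloud(np.load(f"pics/{nm}_{n}.npy"),c)
    L=(W-e)@M   # tool coords
    g=im.max(2); sat=g-im.min(2)
    m=(abs(L[...,0])<.026)&(L[...,2]>-.03)&(L[...,2]<.13)&(abs(L[...,1])<.13)&(g>55)&(W[...,2]>.1)
    p=L[m];
    if len(p)<60: print(nm,len(p));continue
    cc=(np.linalg.inv(M)@(np.array(cv2.Rodrigues(np.array(c["rvec"]))[0]).T@-np.array(c["tvec"]).ravel()-e))
    def f(v):
        x0,y0,z0=v[0],v[1],0
        a=np.array([np.sin(v[2]),np.cos(v[3])*np.cos(v[2]),np.sin(v[3])*np.cos(v[2])])
        q=p-np.array([v[0],0,v[1]]);return np.linalg.norm(np.cross(q,a),axis=1)-.024
    best=min((least_squares(f,[0,.006,0,t],loss="soft_l1",f_scale=.002) for t in(.52,1.,1.4)),key=lambda r:r.cost)
    a=best.x;q=p-np.array([a[0],0,a[1]]);ax=np.array([np.sin(a[2]),np.cos(a[3])*np.cos(a[2]),np.sin(a[3])*np.cos(a[2])]);ax*=np.sign(ax[2])
    t=q@ax
    print(nm,len(p),"axis pt x,z",(a[:2]*1000).round(1),"elev deg",np.degrees(np.arcsin(ax[2])).round(1),"axis base-ward",ax.round(3),"t range mm",(np.percentile(t,[1,5,50,95,99])*1000).round(1),"rms",np.sqrt(np.median(best.fun**2)).round(4))
E
python3 fit.py 3
```

```text
8.6667 [ 0.511  0.05  -0.251  1.256 -0.01   0.419] [0.3685 0.203  0.2144] [3.1254 0.0037 1.663 ] [-0.4  0.6  0. ] [-0.04  0.07  0.07] -0.001407707284125667
side 30
scene 13
```

View pics/l3.png

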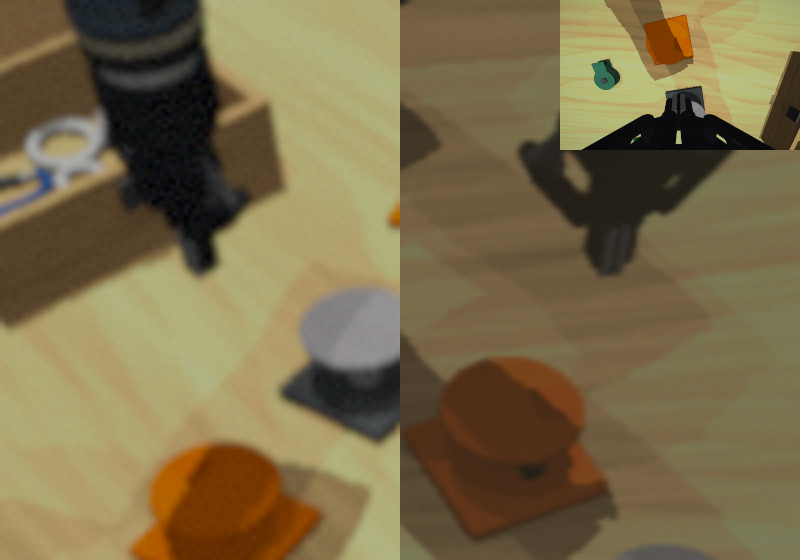

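The bottle slipped out of the fingers; find where it is.

Run:
```python
from h import *;from station import *
im=cv2.imread("pics/scene_3.png");sd=cv2.imread("pics/side_3.png")
a=cv2.resize(im[130:260,190:340],(600,520)[0:2],interpolation=cv2.INTER_CUBIC)
b=cv2.resize(sd[190:300,320:420],(200,220));o=np.zeros((520,800,3),np.uint8);o[:,:600]=a;o[:220,600:]=b;cv2.imwrite("pics/find.png",o)
W=cloud(np.load("pics/scene_3.npy"),get_calibration("scene"));p=W[(W[...,2]>.05)&(abs(W[...,0]-.53)<.13)&(abs(W[...,1]+.26)<.08)]
for x in np.arange(.42,.66,.02):
    q=p[abs(p[:,0]-x)<.01]
    if len(q)>8: print(x.round(2),q[:,1].min().round(4),q[:,1].max().round(4),q[:,2].max().round(4),len(q))
```

```text
0.46 -0.2778 -0.2505 0.1461 78
0.48 -0.2862 -0.2387 0.1411 101
0.5 -0.2847 -0.2365 0.1422 200
0.52 -0.2839 -0.2356 0.1304 186
0.54 -0.2815 -0.2332 0.1177 197
0.56 -0.2799 -0.2319 0.1043 203
0.58 -0.2782 -0.2321 0.0959 99
0.6 -0.259 -0.2167 0.0598 18
0.62 -0.2859 -0.2162 0.0653 134
```

View pics/find.png

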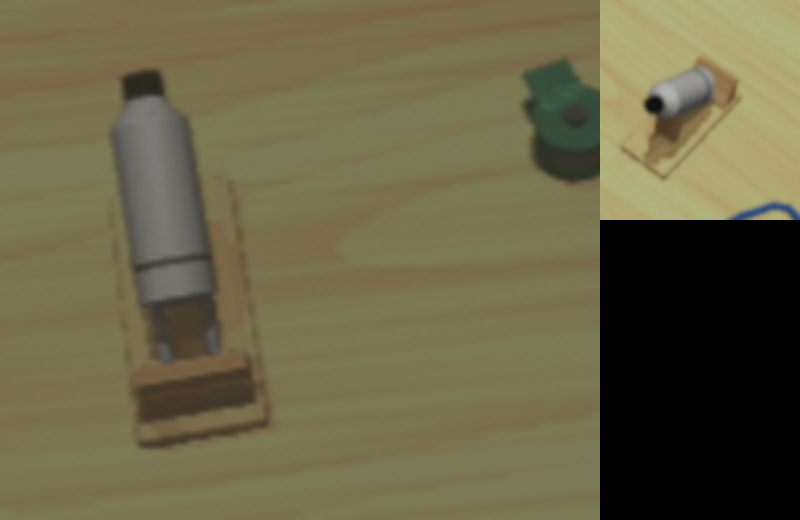

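It fell back onto the rods, about 25 mm up from the stop, and nothing else was touched. Before regripping I'll check from depth where the fingertips really are relative to the TCP.

Run:
```python
from h import *;from station import *
s=state();e=s['eef_pos'];M=R(s)
for nm in("wrist","side","scene"):
    W=cloud(np.load(f"pics/{nm}_3.npy"),get_calibration(nm));L=((W-e)@M)*1000
    m=(abs(L[...,0])<60)&(abs(L[...,1])<30)&(L[...,2]>-70)&(L[...,2]<60);p=L[m]
    print(nm,len(p))
    for z in range(-70,60,10):
        q=p[(p[:,2]>=z)&(p[:,2]<z+10)]
        if len(q)>3: print(z,len(q),q[:,0].min().round(),q[:,0].max().round(),q[:,1].min().round(),q[:,1].max().round())
# bottle axis now
W=cloud(np.load("pics/side_3.npy"),get_calibration("side"));im=cv2.imread("pics/side_3.png")
p=W[(W[...,2]>.05)&(abs(W[...,0]-.53)<.13)&(abs(W[...,1]+.26)<.08)]
for x in np.arange(.43,.66,.01):
    q=p[abs(p[:,0]-x)<.005]
    if len(q)>4: print(x.round(2),len(q),q[:,1].min().round(4),q[:,1].max().round(4),q[:,2].max().round(4))
```

```text
wrist 11370
-70 6792 -39.0 40.0 -16.0 11.0
-60 2006 -30.0 31.0 -16.0 11.0
-50 857 -13.0 14.0 -13.0 9.0
-40 912 -13.0 14.0 -13.0 -7.0
-30 722 -13.0 14.0 -13.0 -7.0
-20 81 -11.0 12.0 -13.0 -8.0
side 154
-70 47 -38.0 37.0 -14.0 8.0
-60 26 -28.0 26.0 -15.0 7.0
-50 15 -15.0 8.0 -12.0 4.0
-40 27 -13.0 6.0 -13.0 6.0
-30 26 -14.0 9.0 -13.0 6.0
-20 13 -9.0 4.0 -14.0 5.0
scene 271
-70 112 -34.0 37.0 -14.0 15.0
-60 37 -25.0 29.0 2.0 11.0
-50 40 -14.0 15.0 -8.0 13.0
-40 43 -14.0 15.0 -6.0 12.0
-30 33 -12.0 14.0 -7.0 12.0
-20 6 -6.0 3.0 3.0 9.0
0.45 53 -0.2775 -0.2547 0.1408
0.46 33 -0.2785 -0.2576 0.142
0.47 63 -0.2857 -0.243 0.1359
0.48 74 -0.2878 -0.2411 0.1375
0.49 85 -0.2866 -0.2461 0.1366
0.5 51 -0.2855 -0.2441 0.1324
0.51 44 -0.2863 -0.2454 0.1263
0.52 41 -0.2848 -0.2423 0.1218
0.53 40 -0.284 -0.248 0.114
0.54 41 -0.2829 -0.243 0.1088
0.55 42 -0.2816 -0.2407 0.1038
0.56 34 -0.281 -0.2411 0.0965
0.57 33 -0.2799 -0.2394 0.0915
0.58 14 -0.276 -0.2481 0.0853
0.6 7 -0.2479 -0.2238 0.0535
0.61 67 -0.287 -0.2182 0.058
0.62 19 -0.2857 -0.2311 0.0566
```

All three cameras show the shut fingertips at tool z ≈ -18 mm, not +25. The reported TCP therefore lies about 43 mm beyond where it is stated to be, which explains the two poor grips. From here I take the grasp point at tool z ≈ -37 mm. Going back, with the grip now at (0.490,-0.2625,0.1085), so TCP z ≈ 0.068.

Request:
step_arm --rows '[{"fingers": 1, "x": -25, "y": 4, "z": 0, "roll": 0}, {"fingers": 1, "x": -36, "y": 6, "z": 0, "roll": 0}, {"fingers": 1, "x": -36, "y": 6, "z": 0, "roll": 0}, {"fingers": 1, "x": -36, "y": 6, "z": 0, "roll": 0}, {"fingers": 1, "x": -36, "y": 6, "z": 0, "roll": 0}, {"fingers": 1, "x": -36, "y": 6, "z": 0, "roll": 0}, {"fingers": 1, "x": -36, "y": 6, "z": 0, "roll": 0}, {"fingers": 1, "x": -36, "y": 6, "z": 0, "roll": 0}, {"fingers": 1, "x": -36, "y": 6, "z": 0, "roll": 0}, {"fingers": 1, "x": -36, "y": 6, "z": 0, "roll": 0}]' --squeeze 30

```text
time_s: 9.65
eef_pos: [0.4574, -0.1665, 0.2177]
orientation: [3.122, 0.007, 1.653]
contact_force: [1.1, 0.9, 0.0]
width: 1.0
```

Request:
step_arm --rows '[{"fingers": 1, "x": -36, "y": 6, "z": 0, "roll": 0}, {"fingers": 1, "x": -36, "y": 6, "z": 0, "roll": 0}, {"fingers": 1, "x": -36, "y": 6, "z": 0, "roll": 0}, {"fingers": 1, "x": -15, "y": 4, "z": 0, "roll": 0}, {"fingers": 1, "x": 0, "y": 0, "z": 0, "roll": 0}]'

```text
time_s: 10.07
eef_pos: [0.4841, -0.3095, 0.2177]
orientation: [3.122, 0.01, 1.634]
contact_force: [-0.6, -0.1, -1.0]
width: 1.0
```

```bash
sed -i 's/to(s,(.518,-.260,.088))/to(s,(.490,-.2625,.068))/; s/<.14)/<.16)/; s/arange(.46/arange(.44/' g.py
cat >> g.py <<'E'
L=((W-s['eef_pos'])@R(s))*1000
m=(abs(L[...,0])<65)&(abs(L[...,1])<30)&(L[...,2]>-70)&(W[...,2]>.16);q=L[m];print("finger tip z",np.percentile(q[:,2],99.8),q[q[:,2]>-45][:,:2].min(0),q[q[:,2]>-45][:,:2].max(0))
E
python3 g.py
```

```text
10.0667 [-0.571  0.307  0.08   1.322  0.003 -0.634] [ 0.4841 -0.3095  0.2177] [3.1218 0.0105 1.6338] [-0.6 -0.1 -1. ] [0.05 0.04 0.04] 0.999672962969985
0.44 -0.2761 -0.2523 0.139 433
0.46 -0.2807 -0.2401 0.1447 1186
0.48 -0.285 -0.2376 0.1389 1742
0.5 -0.2839 -0.2367 0.1371 1134
0.52 -0.282 -0.2339 0.1256 941
0.54 -0.2802 -0.2323 0.1133 776
0.56 -0.2786 -0.2309 0.1023 662
0.58 -0.2763 -0.2321 0.0901 226
0.6 -0.2841 -0.2147 0.0609 672
to grip [ 48.1   5.9 149.3]
finger tip z -26.757023676676873 [-55.87386331 -13.39130919] [57.24490143 10.12107087]
```

Request:
step_arm --rows '[{"fingers": 1, "x": 30, "y": 4, "z": 0, "roll": -0.03}, {"fingers": 1, "x": 19, "y": 2, "z": 0, "roll": 0}, {"fingers": 1, "x": 0, "y": 0, "z": 25, "roll": 0}, {"fingers": 1, "x": 0, "y": 0, "z": 30, "roll": 0}, {"fingers": 1, "x": 0, "y": 0, "z": 25, "roll": 0}, {"fingers": 1, "x": 0, "y": 0, "z": 10, "roll": 0}, {"fingers": 1, "x": 0, "y": 0, "z": 0, "roll": 0}]'

```text
time_s: 10.7
eef_pos: [0.4808, -0.2567, 0.1253]
orientation: [3.122, 0.01, 1.658]
contact_force: [0.3, 0.6, 0.7]
width: 0.998
```

```bash
python3 g.py
```

```text
10.7 [-0.492  0.303 -0.169  1.077  0.002 -0.579] [ 0.4808 -0.2567  0.1253] [3.1221 0.0103 1.6584] [0.3 0.6 0.7] [ 0.02  0.09 -0.03] 0.9984012113331259
0.44 -0.2761 -0.2518 0.1391 1139
0.46 -0.281 -0.2101 0.16 2867
0.48 -0.3097 -0.2121 0.16 4294
0.5 -0.2982 -0.2362 0.1599 1728
0.52 -0.2816 -0.2341 0.1252 1278
0.54 -0.2799 -0.231 0.1131 985
0.56 -0.2779 -0.2305 0.1017 782
0.58 -0.274 -0.2319 0.0902 255
0.6 -0.2842 -0.215 0.0602 1011
to grip [-6.   7.5 57.6]
finger tip z -34.452417676924725 [-55.77113736 -13.48999565] [57.22656261 10.344019  ]
```

Request:
step_arm --rows '[{"fingers": 1, "x": -3, "y": 5, "z": 15, "roll": 0}, {"fingers": 1, "x": -1, "y": 4, "z": 18, "roll": 0}, {"fingers": 1, "x": 0, "y": 0, "z": 15, "roll": 0}, {"fingers": 1, "x": 0, "y": 0, "z": 5, "roll": 0}, {"fingers": 1, "x": 0, "y": 0, "z": 0, "roll": 0}]'

```text
time_s: 11.17
eef_pos: [0.4924, -0.2607, 0.0784]
orientation: [3.115, 0.015, 1.658]
contact_force: [-0.5, 0.6, 0.8]
width: 0.997
```

Request:
step_arm --rows '[{"fingers": 1, "x": 0, "y": -1, "z": 10, "roll": 0}, {"fingers": 1, "x": 0, "y": 0, "z": 0, "roll": 0}, {"fingers": 0, "x": 0, "y": 0, "z": 0, "roll": 0}, {"fingers": 0, "x": 0, "y": 0, "z": 0, "roll": 0}, {"fingers": 0, "x": 0, "y": 0, "z": 0, "roll": 0}, {"fingers": 0, "x": 0, "y": 0, "z": 0, "roll": 0}]' --squeeze 30

```text
time_s: 11.67
eef_pos: [0.493, -0.2615, 0.0721]
orientation: [3.111, 0.017, 1.658]
contact_force: [1.3, 0.5, -2.6]
width: 0.554
```

Request:
step_arm --rows '[{"fingers": 0, "x": 0, "y": 0, "z": 0, "roll": 0}, {"fingers": 0, "x": 0, "y": 0, "z": 0, "roll": 0}]'

```text
time_s: 11.83
eef_pos: [0.493, -0.2614, 0.0722]
orientation: [3.111, 0.017, 1.658]
contact_force: [0.2, 1.2, -2.7]
width: 0.553
```

A proper grip now: width 0.553 ≈ 47 mm, and stable. Lift and carry.

Request:
step_arm --rows '[{"fingers": 0, "x": 0, "y": 0, "z": -12, "roll": 0}, {"fingers": 0, "x": 0, "y": 0, "z": -22, "roll": 0}, {"fingers": 0, "x": 0, "y": 0, "z": -30, "roll": 0}, {"fingers": 0, "x": 0, "y": 0, "z": -30, "roll": 0}, {"fingers": 0, "x": 15, "y": -2, "z": -20, "roll": 0}, {"fingers": 0, "x": 30, "y": -7, "z": 0, "roll": 0}, {"fingers": 0, "x": 35, "y": -9, "z": 0, "roll": 0}, {"fingers": 0, "x": 35, "y": -9, "z": 0, "roll": 0}, {"fingers": 0, "x": 35, "y": -9, "z": 0, "roll": 0}, {"fingers": 0, "x": 35, "y": -9, "z": 0, "roll": 0}]'

```text
time_s: 12.67
eef_pos: [0.4261, -0.079, 0.184]
orientation: [3.116, 0.017, 1.648]
contact_force: [1.4, 0.5, -3.3]
width: 0.551
```

Request:
step_arm --rows '[{"fingers": 0, "x": 35, "y": -9, "z": 0, "roll": 0}, {"fingers": 0, "x": 35, "y": -9, "z": 0, "roll": 0}, {"fingers": 0, "x": 35, "y": -9, "z": 0, "roll": 0}, {"fingers": 0, "x": 35, "y": -9, "z": 0, "roll": 0}, {"fingers": 0, "x": 35, "y": -9, "z": 0, "roll": 0}, {"fingers": 0, "x": 35, "y": -9, "z": 0, "roll": 0}, {"fingers": 0, "x": 25, "y": -5, "z": 0, "roll": 0}, {"fingers": 0, "x": 0, "y": 0, "z": 0, "roll": 0}]'

```text
time_s: 13.33
eef_pos: [0.3394, 0.1632, 0.1781]
orientation: [3.116, 0.016, 1.649]
contact_force: [-0.1, -0.5, -2.8]
width: 0.555
```

```bash
sed -i 's/(L\[...,2\]>-.03)&(L\[...,2\]<.13)/(L[...,2]>-.1)\&(L[...,2]<.06)/; s/\[0,.006,0,t\]/[0,-.037,0,t]/; s/for t in(.52,1.,1.4)/for t in(-.52,.52,1.,1.4)/' fit.py; python3 look.py 4; python3 fit.py 4
```

```text
13.3333 [ 0.469 -0.011 -0.41   1.154 -0.024  0.391] [0.3394 0.1632 0.1781] [3.1159 0.0159 1.6488] [-0.1 -0.5 -2.8] [-0.03  0.08 -0.01] 0.5545686256950596
side 440 axis pt x,z [  5.7 -32.1] elev deg 30.4 axis base-ward [-0.052  0.861  0.506] t range mm [-50.4 -43.5  37.8  84.6  90.7] rms 0.0019
scene 837 axis pt x,z [  0.4 -36.6] elev deg 31.8 axis base-ward [0.018 0.85  0.527] t range mm [-23.4 -15.   39.   86.9  89.4] rms 0.0013
```

View pics/l4.png

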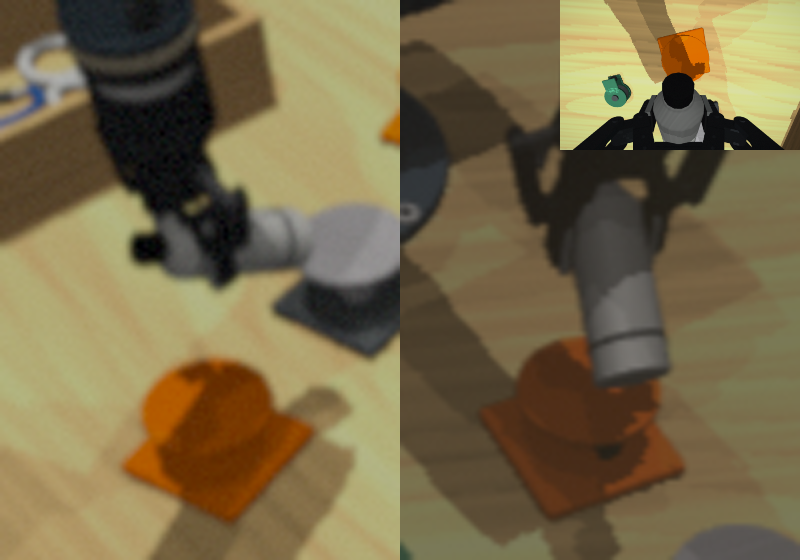

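Bottle held at 30.4–31.8°, cap to the robot, gripped about 90 mm from its base. Next I'll work out the approach to the grey stand's rim and the clearance to the orange look-alike.

```bash
cat > t.py <<'E'
import sys;from h import *;from station import *
s=state();M=R(s);u=np.array([M[0,1],M[1,1],0]);u/=np.linalg.norm(u)
S=np.array([.507,.233,.067]);P=S-.05*u
off=M@np.array([.002,0,-.036])
print(s['time_s'],s['eef_pos'].round(4),"F",s['contact_force'].round(1),"T",s['wrist_torque'].round(2),"u",u.round(3))
G=s['eef_pos']+off;print("grip rel rim (u,z,lat)",((G-P)@u*1000).round(1),((G-P)[2]*1000).round(1),((G-P)@np.cross([0,0,1],u)*1000).round(1))
for a in sys.argv[1:]:
    x,z=map(float,a.split(","));print(a,to(s,P+x/1000*u+np.array([0,0,z/1000])-off))
E
python3 t.py -90,110 -85,63 -70,63
python3 - <<'E'
from h import *;from station import *
W=cloud(np.load("pics/scene0.npy"),get_calibration("scene"));p=W[95:150,355:415].reshape(-1,3);p=p[p[:,2]>.05];print("orange",cv2.minEnclosingCircle(np.float32(p[:,:2])),np.median(p[:,2]))
t=W[300:340,200:300].reshape(-1,3);print("table z",np.nanmedian(t[:,2]))
W=cloud(np.load("pics/side0.npy"),get_calibration("side"));t=W[235:260,200:300].reshape(-1,3);print("table z side",np.nanmedian(t[:,2]))
E
```

```text
13.4833 [0.3404 0.1598 0.1781] F [-0.3  0.1 -2.6] T [-0.04  0.12 -0.03] u [0.997 0.076 0.   ]
grip rel rim (u,z,lat) -122.6 147.0 -57.6
-90,110 [58.3 31.6 36.8]
-85,63 [59.1 35.4 83.9]
-70,63 [59.1 50.4 84.3]
orange ((0.32174184918403625, 0.16684246063232422), 0.052392154932022095) 0.061603271824186054
table z 0.0010491298460918582
table z side -0.0018436011882428816
```

Request:
step_arm --rows '[{"fingers": 0, "x": 25, "y": 12, "z": 0, "roll": 0}, {"fingers": 0, "x": 25, "y": 12, "z": 10, "roll": 0}, {"fingers": 0, "x": 9, "y": 8, "z": 18, "roll": 0}, {"fingers": 0, "x": 0, "y": 0, "z": 8, "roll": 0}, {"fingers": 0, "x": 0, "y": 0, "z": 0, "roll": 0}]'

```text
time_s: 13.9
eef_pos: [0.3726, 0.2171, 0.1411]
orientation: [3.114, 0.019, 1.637]
contact_force: [-0.3, -0.2, -3.4]
width: 0.551
```

```bash
python3 t.py -88,90 -82,63
```

```text
13.9 [0.3726 0.2171 0.1411] F [-0.3 -0.2 -3.4] T [ 0.05  0.17 -0.08] u [0.998 0.067 0.   ]
grip rel rim (u,z,lat) -86.1 110.1 -4.2
-88,90 [ 4.6 -2.4 19.9]
-82,63 [ 5.2  2.8 47.1]
```

Request:
step_arm --rows '[{"fingers": 0, "x": 4, "y": 0, "z": 14, "roll": 0}, {"fingers": 0, "x": 1, "y": 0, "z": 14, "roll": 0}, {"fingers": 0, "x": 0, "y": 0, "z": 13, "roll": 0}, {"fingers": 0, "x": 0, "y": 0, "z": 4, "roll": 0}, {"fingers": 0, "x": 0, "y": 0, "z": 0, "roll": 0}]'

```text
time_s: 14.32
eef_pos: [0.3741, 0.2144, 0.0962]
orientation: [3.115, 0.021, 1.628]
contact_force: [-0.2, 0.3, -3.1]
width: 0.553
```

```bash
python3 t.py -68,63 -66,60; python3 look.py 5; python3 fit.py 5
```

```text
14.3167 [0.3741 0.2144 0.0962] F [-0.2  0.3 -3.1] T [-0.02  0.18  0.04] u [0.998 0.058 0.   ]
grip rel rim (u,z,lat) -84.7 65.2 -8.1
-68,63 [ 8.2 16.7  2.4]
-66,60 [ 8.2 18.6  5.5]
14.3167 [ 0.544  0.15  -0.459  0.948 -0.031  0.486] [0.3741 0.2144 0.0962] [3.1151 0.0215 1.6283] [-0.2  0.3 -3.1] [-0.02  0.18  0.04] 0.5530842673140158
side 280 axis pt x,z [  2.8 -31.4] elev deg 31.2 axis base-ward [-0.094  0.85   0.518] t range mm [-51.2 -47.5  -5.5  81.   88.6] rms 0.0019
scene 728 axis pt x,z [ -1.8 -35.8] elev deg 31.7 axis base-ward [0.002 0.851 0.526] t range mm [-22.4 -14.6  37.3  83.5  88.7] rms 0.0015
```

Now to feel for the rim: creep forward.

Request:
step_arm --rows '[{"fingers": 0, "x": 8, "y": 3, "z": 3, "roll": 0}, {"fingers": 0, "x": 0, "y": 5, "z": 0, "roll": 0}, {"fingers": 0, "x": 0, "y": 4, "z": 0, "roll": 0}]' --squeeze 30

```text
time_s: 14.72
eef_pos: [0.3879, 0.2251, 0.0964]
orientation: [3.11, 0.019, 1.629]
contact_force: [-0.0, -0.3, -3.3]
width: 0.553
```

Request:
step_arm --rows '[{"fingers": 0, "x": 0, "y": 4, "z": 0, "roll": 0}, {"fingers": 0, "x": 0, "y": 0, "z": 0, "roll": 0}]'

```text
time_s: 14.88
eef_pos: [0.3938, 0.2263, 0.0971]
orientation: [3.109, 0.018, 1.629]
contact_force: [0.7, -0.6, -2.9]
width: 0.55
```

```bash
python3 t.py -64,66
```

```text
14.8833 [0.3938 0.2263 0.0971] F [ 0.7 -0.6 -2.9] T [0.01 0.1  0.03] u [0.998 0.059 0.   ]
grip rel rim (u,z,lat) -64.5 66.0 2.6
-64,66 [-2.6  0.5  0.1]
```

Request:
step_arm --rows '[{"fingers": 0, "x": -2, "y": -7, "z": 3, "roll": 0}, {"fingers": 0, "x": 0, "y": 0, "z": 5, "roll": 0}, {"fingers": 0, "x": 0, "y": 0, "z": 0, "roll": 0}]'

```text
time_s: 15.13
eef_pos: [0.3864, 0.2234, 0.0882]
orientation: [3.11, 0.018, 1.629]
contact_force: [0.1, 0.6, -4.0]
width: 0.552
```

```bash
python3 t.py -68,61 -64,61
```

```text
15.1333 [0.3864 0.2234 0.0882] F [ 0.1  0.6 -4. ] T [0.01 0.12 0.03] u [0.998 0.059 0.   ]
grip rel rim (u,z,lat) -72.1 57.1 0.2
-68,61 [-0.2  4.2 -3.8]
-64,61 [-0.2  8.2 -3.6]
```

Request:
step_arm --rows '[{"fingers": 0, "x": 0, "y": 2, "z": -3, "roll": 0}, {"fingers": 0, "x": 0, "y": 3, "z": 0, "roll": 0}, {"fingers": 0, "x": 0, "y": 3, "z": 0, "roll": 0}]'

```text
time_s: 15.38
eef_pos: [0.3894, 0.2228, 0.0908]
orientation: [3.118, 0.018, 1.631]
contact_force: [-19.9, -0.2, 14.0]
width: 0.548
```

```bash
python3 t.py -64,61
```

```text
15.3833 [0.3894 0.2228 0.0908] F [-19.9  -0.2  14. ] T [0.13 3.93 0.1 ] u [0.998 0.06  0.   ]
grip rel rim (u,z,lat) -68.9 59.7 -0.4
-64,61 [ 0.4  4.9 -1.2]
```

Contact at the rim: (-20, +17) N. Swing the hand up and over, around the rim.

Request:
step_arm --rows '[{"fingers": 0, "x": 0, "y": 4, "z": -5, "roll": 0}, {"fingers": 0, "x": 0, "y": 4, "z": -5, "roll": 0}]'

```text
time_s: 15.55
eef_pos: [0.3948, 0.2228, 0.1004]
orientation: [3.123, 0.019, 1.632]
contact_force: [1.0, -0.8, -3.4]
width: 0.551
```

```bash
python3 t.py; python3 look.py 6; python3 fit.py 6
```

```text
15.55 [0.3948 0.2228 0.1004] F [ 1.  -0.8 -3.4] T [0.09 0.13 0.04] u [0.998 0.062 0.   ]
grip rel rim (u,z,lat) -63.2 69.3 -0.6
15.55 [ 0.532  0.186 -0.401  0.976 -0.025  0.47 ] [0.3948 0.2228 0.1004] [3.1232 0.0191 1.632 ] [ 1.  -0.8 -3.4] [0.09 0.13 0.04] 0.5506580565133411
side 299 axis pt x,z [  2.5 -30.5] elev deg 30.6 axis base-ward [-0.085  0.857  0.509] t range mm [-51.7 -48.9  25.   80.3  88.4] rms 0.0021
scene 785 axis pt x,z [ -1.  -38.2] elev deg 32.1 axis base-ward [0.004 0.847 0.532] t range mm [-19.9 -13.4  39.3  86.2  90.3] rms 0.0012
```

The corner slid up over the rim without turning: the lever was too short. A better one is to tuck the base's top edge under the rigid plate's rim and lift, which gives a lever of ≈85 mm. I'll do it from the stand's (-x,+y) side, clear of the orange look-alike, so raise, shift and turn.

Request:
step_arm --rows '[{"fingers": 0, "x": 0, "y": -8, "z": -20, "roll": 0}, {"fingers": 0, "x": 0, "y": 0, "z": -30, "roll": 0}, {"fingers": 0, "x": 29, "y": 3, "z": 0, "roll": 0}, {"fingers": 0, "x": 31, "y": 4, "z": 0, "roll": 0}, {"fingers": 0, "x": 31, "y": 4, "z": 0, "roll": 0}, {"fingers": 0, "x": 25, "y": 2, "z": 0, "roll": 0}, {"fingers": 0, "x": 0, "y": 0, "z": 0, "roll": 0.12}, {"fingers": 0, "x": 0, "y": 0, "z": 0, "roll": 0.12}, {"fingers": 0, "x": 0, "y": 0, "z": 0, "roll": 0.12}]' --squeeze 25

```text
time_s: 16.45
eef_pos: [0.396, 0.3468, 0.1499]
orientation: [3.11, 0.005, 1.258]
contact_force: [0.4, -0.1, -3.0]
width: 0.548
```

Request:
step_arm --rows '[{"fingers": 0, "x": 0, "y": 0, "z": 0, "roll": 0.12}, {"fingers": 0, "x": 0, "y": 0, "z": 0, "roll": 0.12}, {"fingers": 0, "x": 0, "y": 0, "z": 0, "roll": 0.12}, {"fingers": 0, "x": 0, "y": 0, "z": 0, "roll": 0.12}, {"fingers": 0, "x": 0, "y": 0, "z": 0, "roll": 0}]'

```text
time_s: 16.87
eef_pos: [0.3971, 0.3481, 0.1483]
orientation: [3.11, -0.012, 0.751]
contact_force: [-0.4, -0.8, -2.9]
width: 0.553
```

```bash
python3 t.py -105,80 -105,15 -80,15; python3 look.py 7; python3 fit.py 7
python3 - <<'E'
from h import *;from station import *
W=cloud(np.load("pics/scene0.npy"),get_calibration("scene"))
# foot thickness of stand: points outside plate
p=W[140:215,390:465].reshape(-1,3);r=np.hypot(p[:,0]-.507,p[:,1]-.233)
q=p[(r>.056)&(r<.066)];print("ring z",np.nanpercentile(q[:,2],[10,50,75,90,97]).round(4))
b=W[90:200,505:625].reshape(-1,3);b=b[b[:,2]>.02];print("box min",b[:,:2].min(0))
E
```

```text
16.8667 [0.3971 0.3481 0.1483] F [-0.4 -0.8 -2.9] T [ 0.08  0.11 -0.03] u [ 0.682 -0.731  0.   ]
grip rel rim (u,z,lat) -110.3 117.3 -0.2
-105,80 [-0.2  4.1 37.4]
-105,15 [ -1.    2.1 102.4]
-80,15 [ -1.   27.1 103.2]
16.8667 [ 0.739  0.267 -0.157  1.134 -0.031  1.558] [0.3971 0.3481 0.1483] [ 3.1105 -0.0117  0.7511] [-0.4 -0.8 -2.9] [ 0.08  0.11 -0.03] 0.5525464009051944
side 456 axis pt x,z [ -0.2 -36.6] elev deg 33.0 axis base-ward [-0.006  0.839  0.545] t range mm [-26.   -0.5  45.8  88.8  92.4] rms 0.0013
scene 843 axis pt x,z [ -1.5 -37.8] elev deg 31.4 axis base-ward [-0.     0.853  0.522] t range mm [-22.3 -14.   40.3  89.9  92.1] rms 0.0015
ring z [-0.0009  0.0065  0.0126  0.0148  0.0164]
box min [0.31055133 0.49621337]
```

Request:
step_arm --rows '[{"fingers": 0, "x": 0, "y": 0, "z": 25, "roll": 0}, {"fingers": 0, "x": 0, "y": 0, "z": 25, "roll": 0}, {"fingers": 0, "x": 0, "y": 0, "z": 20, "roll": 0}, {"fingers": 0, "x": 0, "y": 0, "z": 14, "roll": 0}, {"fingers": 0, "x": 0, "y": 0, "z": 0, "roll": 0}]'

```text
time_s: 17.43
eef_pos: [0.4016, 0.3483, 0.0632]
orientation: [3.11, -0.017, 0.779]
contact_force: [-1.0, -0.9, -2.9]
width: 0.548
```

```bash
python3 t.py -100,18 -82,18
```

```text
17.4333 [0.4016 0.3483 0.0632] F [-1.  -0.9 -2.9] T [ 0.04  0.15 -0.03] u [ 0.702 -0.712  0.   ]
grip rel rim (u,z,lat) -107.2 32.2 7.3
-100,18 [-7.6  6.8 14.3]
-82,18 [-7.6 24.8 14.9]
```

Request:
step_arm --rows '[{"fingers": 0, "x": -5, "y": 4, "z": 7, "roll": 0}, {"fingers": 0, "x": -2, "y": 3, "z": 5, "roll": 0}, {"fingers": 0, "x": 0, "y": 0, "z": 0, "roll": 0}]'

```text
time_s: 17.68
eef_pos: [0.4023, 0.3377, 0.0513]
orientation: [3.109, -0.017, 0.785]
contact_force: [0.5, 0.9, -4.2]
width: 0.557
```

```bash
python3 t.py -92,18 -82,18
```

```text
17.6833 [0.4023 0.3377 0.0513] F [ 0.5  0.9 -4.2] T [ 0.07  0.12 -0.02] u [ 0.706 -0.708  0.   ]
grip rel rim (u,z,lat) -99.2 20.3 1.2
-92,18 [-1.2  7.1  2.5]
-82,18 [-1.2 17.1  2.8]
```

Request:
step_arm --rows '[{"fingers": 0, "x": -1, "y": 5, "z": 2, "roll": 0}, {"fingers": 0, "x": 0, "y": 5, "z": 0, "roll": 0}, {"fingers": 0, "x": 0, "y": 5, "z": 0, "roll": 0}]'

```text
time_s: 17.93
eef_pos: [0.4128, 0.3266, 0.0511]
orientation: [3.111, -0.019, 0.787]
contact_force: [-2.7, 4.4, -4.8]
width: 0.557
```

```bash
python3 t.py -82,18
```

```text
17.9333 [0.4128 0.3266 0.0511] F [-2.7  4.4 -4.8] T [0.91 0.85 0.08] u [ 0.708 -0.706  0.   ]
grip rel rim (u,z,lat) -83.9 20.1 1.0
-82,18 [-1.   1.8  2.2]
```

Light contact under the rim. Lift along the arc.

Request:
step_arm --rows '[{"fingers": 0, "x": 0, "y": 1, "z": -4, "roll": 0}, {"fingers": 0, "x": 0, "y": 1, "z": -5, "roll": 0}]'

```text
time_s: 18.1
eef_pos: [0.4145, 0.3241, 0.0603]
orientation: [3.111, -0.019, 0.786]
contact_force: [0.5, 1.0, -5.6]
width: 0.553
```

```bash
python3 t.py
```

```text
18.1 [0.4145 0.3241 0.0603] F [ 0.5  1.  -5.6] T [0.35 0.35 0.06] u [ 0.707 -0.707  0.   ]
grip rel rim (u,z,lat) -81.0 29.3 0.4
```

Request:
step_arm --rows '[{"fingers": 0, "x": 0, "y": 2, "z": -6, "roll": 0}, {"fingers": 0, "x": 0, "y": 3, "z": -6, "roll": 0}]'

```text
time_s: 18.27
eef_pos: [0.4176, 0.3202, 0.0736]
orientation: [3.111, -0.018, 0.786]
contact_force: [-1.3, 0.2, -6.0]
width: 0.553
```

```bash
python3 t.py; python3 look.py 8; python3 fit.py 8
```

```text
18.2667 [0.4176 0.3202 0.0736] F [-1.3  0.2 -6. ] T [ 0.35  0.46 -0.04] u [ 0.707 -0.707  0.   ]
grip rel rim (u,z,lat) -76.0 42.6 -0.2
18.2667 [ 0.671  0.316 -0.296  0.937 -0.028  1.456] [0.4176 0.3202 0.0736] [ 3.1114 -0.0179  0.7861] [-1.3  0.2 -6. ] [ 0.35  0.46 -0.04] 0.5526791600403352
side 120 axis pt x,z [  2.5 -36.2] elev deg 50.5 axis base-ward [-0.251  0.584  0.772] t range mm [-36.8  -8.1  13.3  29.7  32.1] rms 0.0014
scene 379 axis pt x,z [ -1.2 -36.8] elev deg 46.8 axis base-ward [-0.043  0.683  0.729] t range mm [-28.9 -24.8   4.9  31.4  36. ] rms 0.0018
```

It's turning in the grip with only ≈3 N (elevation now ≈47°). Continue around the arc.

Request:
step_arm --rows '[{"fingers": 0, "x": 0, "y": 4, "z": -6, "roll": 0}, {"fingers": 0, "x": 0, "y": 5, "z": -6, "roll": 0}, {"fingers": 0, "x": 0, "y": 5, "z": -5, "roll": 0}, {"fingers": 0, "x": 0, "y": 5, "z": -4, "roll": 0}]'

```text
time_s: 18.75
eef_pos: [0.43, 0.3065, 0.0962]
orientation: [3.112, -0.017, 0.788]
contact_force: [-0.6, 1.1, -6.6]
width: 0.554
```

```bash
python3 t.py; python3 look.py 9; python3 fit.py 9
```

```text
18.75 [0.43   0.3065 0.0962] F [-0.6  1.1 -6.6] T [ 0.43  0.65 -0.01] u [ 0.708 -0.706  0.   ]
grip rel rim (u,z,lat) -57.5 65.2 -0.9
18.75 [ 0.635  0.299 -0.257  0.994 -0.026  1.418] [0.43   0.3065 0.0962] [ 3.1123 -0.017   0.7878] [-0.6  1.1 -6.6] [ 0.43  0.65 -0.01] 0.5538483169539778
side 160 axis pt x,z [  0.4 -32.4] elev deg 68.7 axis base-ward [-0.068  0.357  0.932] t range mm [-23.3 -19.5  10.4  37.9  40.2] rms 0.0015
scene 489 axis pt x,z [ -1.4 -30.4] elev deg 63.7 axis base-ward [-0.04   0.441  0.896] t range mm [-37.  -32.9   3.2  36.2  40.7] rms 0.0017
```

Request:
step_arm --rows '[{"fingers": 0, "x": 0, "y": 6, "z": -3, "roll": 0}, {"fingers": 0, "x": 0, "y": 6, "z": -3, "roll": 0}, {"fingers": 0, "x": 0, "y": 6, "z": -3, "roll": 0}, {"fingers": 0, "x": 0, "y": 5, "z": -2, "roll": 0}]'

```text
time_s: 19.23
eef_pos: [0.446, 0.2906, 0.1083]
orientation: [3.115, -0.018, 0.789]
contact_force: [-2.9, 2.7, -2.6]
width: 0.552
```

```bash
python3 t.py; python3 look.py 10; python3 fit.py 10
```

```text
19.2333 [0.446  0.2906 0.1083] F [-2.9  2.7 -2.6] T [ 0.69  0.94 -0.04] u [ 0.709 -0.705  0.   ]
grip rel rim (u,z,lat) -34.9 77.3 -0.8
19.2333 [ 0.591  0.294 -0.228  1.025 -0.023  1.373] [0.446  0.2906 0.1083] [ 3.1146 -0.0178  0.7889] [-2.9  2.7 -2.6] [ 0.69  0.94 -0.04] 0.5515900079454498
side 158 axis pt x,z [ -0.3 -12.9] elev deg 81.9 axis base-ward [-0.024  0.139  0.99 ] t range mm [-44.7 -42.   -5.   19.3  23.9] rms 0.0012
scene 436 axis pt x,z [ -2.  -10.6] elev deg 77.2 axis base-ward [-0.055  0.214  0.975] t range mm [-57.6 -53.1 -19.3  18.3  22.8] rms 0.002
```

Request:
step_arm --rows '[{"fingers": 0, "x": 0, "y": 5, "z": -2, "roll": 0}, {"fingers": 0, "x": 0, "y": 5, "z": -1, "roll": 0}, {"fingers": 0, "x": 0, "y": 4, "z": 0, "roll": 0}]'

```text
time_s: 19.63
eef_pos: [0.4562, 0.2808, 0.1118]
orientation: [3.115, -0.018, 0.789]
contact_force: [-4.2, 3.2, -0.2]
width: 0.556
```

```bash
sed -i 's/"axis base-ward"/"world axis",(M@ax).round(3),"base"/' fit.py; python3 t.py; python3 look.py 11; python3 fit.py 11
```

```text
19.6333 [0.4562 0.2808 0.1118] F [-4.2  3.2 -0.2] T [ 0.73  1.1  -0.01] u [ 0.709 -0.705  0.   ]
grip rel rim (u,z,lat) -20.7 80.9 -0.6
19.6333 [ 0.565  0.296 -0.216  1.035 -0.022  1.347] [0.4562 0.2808 0.1118] [ 3.1148 -0.0185  0.789 ] [-4.2  3.2 -0.2] [ 0.73  1.1  -0.01] 0.5559656799823702
side 162 axis pt x,z [ -8.1 383.4] elev deg 88.8 world axis [ 0.027 -0.027 -0.999] base [-0.018  0.011  1.   ] t range mm [-463.  -440.9 -400.8 -374.8 -372.6] rms 0.0012
scene 351 axis pt x,z [-5.1 66.4] elev deg 85.4 world axis [ 0.055 -0.084 -0.995] base [-0.039  0.071  0.997] t range mm [-136.3 -131.1  -99.1  -57.5  -54.2] rms 0.0017
```

Upright to within about 2–5°. Back off the rim, raise, go over the plate centre and check.

Request:
step_arm --rows '[{"fingers": 0, "x": 0, "y": -4, "z": -3, "roll": 0}, {"fingers": 0, "x": 0, "y": 0, "z": -15, "roll": 0}, {"fingers": 0, "x": 0, "y": 0, "z": -15, "roll": 0}, {"fingers": 0, "x": 0, "y": 15, "z": 0, "roll": 0}, {"fingers": 0, "x": 0, "y": 22, "z": 0, "roll": 0}, {"fingers": 0, "x": 0, "y": 20, "z": 0, "roll": 0}, {"fingers": 0, "x": 0, "y": 10, "z": 0, "roll": 0}, {"fingers": 0, "x": 0, "y": 0, "z": 0, "roll": 0}]'

```text
time_s: 20.45
eef_pos: [0.5032, 0.2337, 0.149]
orientation: [3.103, -0.018, 0.788]
contact_force: [0.5, -0.5, -3.4]
width: 0.553
```

```bash
python3 t.py 48,115; python3 look.py 12; python3 fit.py 12
cat > bt.py <<'E'
import sys;from h import *;from station import *
n=sys.argv[1]
for nm in("side","scene"):
    W=cloud(np.load(f"pics/{nm}_{n}.npy"),get_calibration(nm));im=cv2.imread(f"pics/{nm}_{n}.png").astype(int)
    m=(np.hypot(W[...,0]-.507,W[...,1]-.233)<.06)&(W[...,2]>.072)&(W[...,2]<.21)&(im.max(2)>55);p=W[m]
    C=-cv2.Rodrigues(np.array(get_calibration(nm)["rvec"]))[0].T@np.array(get_calibration(nm)["tvec"]).ravel()
    for z in np.arange(.08,.21,.015):
        q=p[abs(p[:,2]-z)<.0075]
        if len(q)<12: continue
        # lateral extents seen from the camera and front surface
        d=np.array([C[0]-.507,C[1]-.233]);d/=np.linalg.norm(d);l=np.array([-d[1],d[0]])
        a=(q[:,:2]-[.507,.233])@l;f=(q[:,:2]-[.507,.233])@d
        print(nm,z.round(3),len(q),"lat",(a.min()*1e3).round(1),(a.max()*1e3).round(1),"front",(np.percentile(f,95)*1e3).round(1),"d",d.round(2))
E
python3 bt.py 12
```

```text
20.45 [0.5032 0.2337 0.149 ] F [ 0.5 -0.5 -3.4] T [ 0.01  0.06 -0.05] u [ 0.709 -0.705  0.   ]
grip rel rim (u,z,lat) 45.4 118.0 -0.8
48,115 [0.7 2.5 3.1]
20.45 [ 0.452  0.298 -0.113  1.131 -0.031  1.235] [0.5032 0.2337 0.149 ] [ 3.1029 -0.0179  0.7885] [ 0.5 -0.5 -3.4] [ 0.01  0.06 -0.05] 0.5533370529106699
side 297 axis pt x,z [   1.6 -145. ] elev deg 88.9 world axis [ 0.019 -0.012 -1.   ] base [-0.012 -0.015  1.   ] t range mm [ 51.   85.6 148.1 188.6 192.8] rms 0.001
scene 527 axis pt x,z [ -6.3 141.5] elev deg 87.4 world axis [ 0.039 -0.059 -0.997] base [-0.032  0.032  0.999] t range mm [-210.4 -204.7 -158.7  -97.8  -94.2] rms 0.0013
side 0.095 38 lat -30.4 16.1 front 26.0 d [-0.52 -0.85]
side 0.11 54 lat -30.8 17.0 front 27.0 d [-0.52 -0.85]
side 0.125 56 lat -30.1 15.6 front 27.9 d [-0.52 -0.85]
side 0.14 53 lat -31.1 16.0 front 26.4 d [-0.52 -0.85]
side 0.155 45 lat -31.5 15.6 front 26.2 d [-0.52 -0.85]
side 0.17 38 lat -30.9 14.1 front 37.9 d [-0.52 -0.85]
side 0.185 30 lat -31.7 15.1 front 35.8 d [-0.52 -0.85]
side 0.2 35 lat -1.9 14.5 front 26.1 d [-0.52 -0.85]
scene 0.08 21 lat -40.3 40.3 front 45.6 d [ 0.91 -0.42]
scene 0.095 31 lat -21.3 23.7 front 15.3 d [ 0.91 -0.42]
scene 0.11 32 lat -12.2 22.1 front 16.0 d [ 0.91 -0.42]
scene 0.125 60 lat -24.2 23.2 front 14.6 d [ 0.91 -0.42]
scene 0.14 73 lat -23.4 23.3 front 15.1 d [ 0.91 -0.42]
scene 0.155 63 lat -23.8 20.8 front 14.7 d [ 0.91 -0.42]
scene 0.17 80 lat -39.2 34.8 front 14.3 d [ 0.91 -0.42]
scene 0.185 59 lat -39.6 15.1 front 14.2 d [ 0.91 -0.42]
scene 0.2 102 lat -40.1 15.4 front 13.4 d [ 0.91 -0.42]
```

View pics/l12.png

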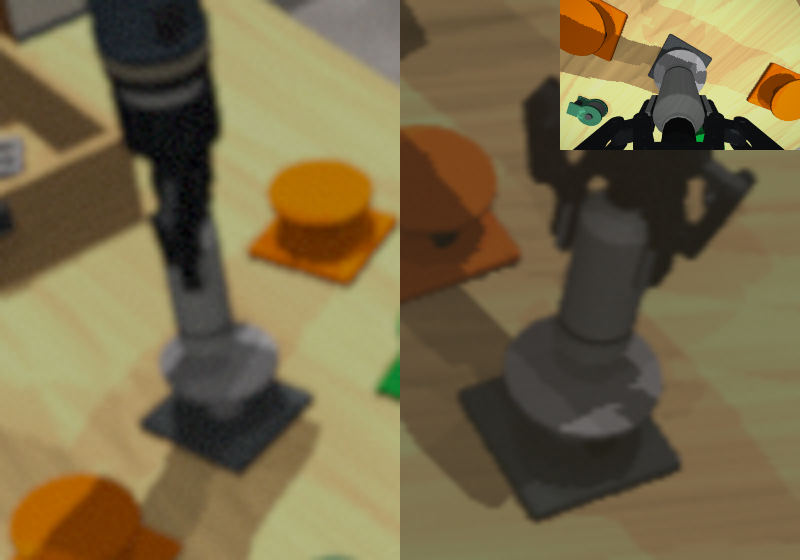

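Bottle upright in hand over the grey plate; both cameras put its axis 8 mm short in x and about 3 mm over in y. Correct and lower.

Request:
step_arm --rows '[{"fingers": 0, "x": 3, "y": 5, "z": 4, "roll": 0}, {"fingers": 0, "x": 1, "y": 3, "z": 7, "roll": 0}, {"fingers": 0, "x": 0, "y": 0, "z": 4, "roll": 0}, {"fingers": 0, "x": 0, "y": 0, "z": 0, "roll": 0}]'

```text
time_s: 20.93
eef_pos: [0.5097, 0.2335, 0.1322]
orientation: [3.105, -0.016, 0.793]
contact_force: [0.0, 0.6, -3.8]
width: 0.552
```

Request:
step_arm --rows '[{"fingers": 0, "x": 0, "y": 0, "z": 3, "roll": 0}, {"fingers": 0, "x": 0, "y": 0, "z": 2, "roll": 0}]'

```text
time_s: 21.1
eef_pos: [0.5094, 0.2337, 0.1264]
orientation: [3.105, -0.016, 0.793]
contact_force: [-0.9, 0.9, -2.9]
width: 0.55
```

```bash
python3 t.py; python3 look.py 13; python3 fit.py 13; python3 bt.py 13
```

```text
21.1 [0.5094 0.2337 0.1264] F [-0.9  0.9 -2.9] T [0.01 0.05 0.  ] u [ 0.712 -0.702  0.   ]
grip rel rim (u,z,lat) 49.9 95.4 3.6
21.1 [ 0.447  0.323 -0.136  1.084 -0.029  1.224] [0.5094 0.2337 0.1264] [ 3.1052 -0.0157  0.7931] [-0.9  0.9 -2.9] [0.01 0.05 0.  ] 0.5501570512544844
side 212 axis pt x,z [  18.1 -381.1] elev deg 87.2 world axis [-0.005 -0.041 -0.999] base [-0.048 -0.011  0.999] t range mm [290.  317.8 373.  404.9 407.9] rms 0.0012
scene 443 axis pt x,z [ -6.8 115.7] elev deg 86.4 world axis [ 0.045 -0.077 -0.996] base [-0.039  0.05   0.998] t range mm [-194.3 -179.9 -142.9  -94.2  -89.4] rms 0.0013
side 0.08 50 lat -25.2 20.7 front 23.6 d [-0.52 -0.85]
side 0.095 49 lat -24.5 22.2 front 22.7 d [-0.52 -0.85]
side 0.11 51 lat -25.6 21.1 front 23.8 d [-0.52 -0.85]
side 0.125 55 lat -26.1 21.6 front 24.0 d [-0.52 -0.85]
side 0.14 41 lat -26.5 21.0 front 30.5 d [-0.52 -0.85]
side 0.155 36 lat -25.9 19.1 front 32.3 d [-0.52 -0.85]
side 0.17 26 lat 4.3 20.4 front 30.8 d [-0.52 -0.85]
side 0.185 27 lat -21.9 19.5 front 28.7 d [-0.52 -0.85]
scene 0.08 59 lat -44.7 48.5 front 34.0 d [ 0.91 -0.42]
scene 0.095 25 lat -9.3 25.3 front 21.7 d [ 0.91 -0.42]
scene 0.11 59 lat -21.8 24.6 front 21.7 d [ 0.91 -0.42]
scene 0.125 71 lat -22.3 24.9 front 21.2 d [ 0.91 -0.42]
scene 0.14 59 lat -31.3 27.1 front 20.2 d [ 0.91 -0.42]
scene 0.155 69 lat -37.1 36.9 front 20.8 d [ 0.91 -0.42]
scene 0.17 57 lat -37.4 17.0 front 19.9 d [ 0.91 -0.42]
scene 0.185 135 lat -54.1 46.0 front 19.2 d [ 0.91 -0.42]
scene 0.2 28 lat -58.6 50.1 front 30.3 d [ 0.91 -0.42]
```

Centred within about 2 mm, with the base ≈4 mm above the plate. Feel downwards.

Request:
step_arm --rows '[{"fingers": 0, "x": 0, "y": 0, "z": 1.5, "roll": 0}, {"fingers": 0, "x": 0, "y": 0, "z": 1.5, "roll": 0}]'

```text
time_s: 21.42
eef_pos: [0.51, 0.2338, 0.1243]
orientation: [3.105, -0.017, 0.793]
contact_force: [1.0, -1.2, 10.8]
width: 0.553
```

Request:
step_arm --rows '[{"fingers": 0, "x": 0, "y": 0, "z": 1.5, "roll": 0}, {"fingers": 0, "x": 0, "y": 0, "z": 0, "roll": 0}]'

```text
time_s: 21.58
eef_pos: [0.5107, 0.2336, 0.1248]
orientation: [3.103, -0.019, 0.793]
contact_force: [-0.8, 0.9, -3.4]
width: 0.552
```

Request:
step_arm --rows '[{"fingers": 0, "x": 0, "y": 0, "z": 1.5, "roll": 0}]'

```text
time_s: 21.67
eef_pos: [0.5113, 0.2337, 0.1242]
orientation: [3.102, -0.021, 0.793]
contact_force: [-1.3, -3.6, 17.1]
width: 0.556
```

Request:
step_arm --rows '[{"fingers": 0, "x": 0, "y": 0, "z": 1.5, "roll": 0}]'

```text
time_s: 21.75
eef_pos: [0.5117, 0.2334, 0.1241]
orientation: [3.101, -0.022, 0.793]
contact_force: [-4.6, -3.6, 17.7]
width: 0.552
```

```bash
python3 t.py; python3 look.py 14; python3 fit.py 14
```

```text
21.75 [0.5117 0.2334 0.1241] F [-4.6 -3.6 17.7] T [-1.06  1.4   0.08] u [ 0.712 -0.703  0.   ]
grip rel rim (u,z,lat) 51.6 93.1 4.8
21.75 [ 0.446  0.323 -0.143  1.071 -0.031  1.224] [0.5117 0.2334 0.1241] [ 3.1008 -0.0217  0.7928] [-4.6 -3.6 17.7] [-1.06  1.4   0.08] 0.5518773532857586
side 202 axis pt x,z [   6.5 -220.9] elev deg 87.8 world axis [ 0.006 -0.022 -1.   ] base [-0.033 -0.02   0.999] t range mm [135.8 155.5 213.4 241.2 245. ] rms 0.001
scene 430 axis pt x,z [ -8.4 138.6] elev deg 86.6 world axis [ 0.044 -0.073 -0.996] base [-0.043  0.042  0.998] t range mm [-216.6 -204.  -167.  -119.7 -115.5] rms 0.0015
```

Firm contact at ≈18–20 N and upright within 2°. Release gently.

Request:
step_arm --rows '[{"fingers": 0.6, "x": 0, "y": 0, "z": -0.5, "roll": 0}, {"fingers": 0.65, "x": 0, "y": 0, "z": 0, "roll": 0}, {"fingers": 0.75, "x": 0, "y": 0, "z": 0, "roll": 0}, {"fingers": 1, "x": 0, "y": 0, "z": 0, "roll": 0}, {"fingers": 1, "x": 0, "y": 0, "z": 0, "roll": 0}, {"fingers": 1, "x": 0, "y": 0, "z": 0, "roll": 0}]'

```text
time_s: 22.4
eef_pos: [0.5128, 0.234, 0.1256]
orientation: [3.1, -0.025, 0.793]
contact_force: [0.3, 0.8, 0.8]
width: 0.998
```

```bash
python3 look.py 15; python3 fit.py 15; python3 bt.py 15
```

```text
22.4 [ 0.445  0.321 -0.142  1.07  -0.031  1.224] [0.5128 0.234  0.1256] [ 3.0999 -0.0251  0.7926] [0.3 0.8 0.8] [-0.05  0.02  0.02] 0.9981095685784215
side 190 axis pt x,z [  4.1 172.3] elev deg 87.8 world axis [ 0.086 -0.008 -0.996] base [0.03  0.025 0.999] t range mm [-229.7 -225.5 -181.  -149.7 -148. ] rms 0.0012
scene 503 axis pt x,z [ -6.6 198.3] elev deg 88.1 world axis [ 0.053 -0.044 -0.998] base [-0.02   0.027  0.999] t range mm [-289.8 -261.1 -231.5 -179.5 -173.9] rms 0.0016
side 0.08 56 lat -23.1 23.6 front 22.3 d [-0.52 -0.85]
side 0.095 51 lat -24.2 22.0 front 22.8 d [-0.52 -0.85]
side 0.11 49 lat -22.4 23.9 front 21.5 d [-0.52 -0.85]
side 0.125 44 lat -23.5 21.9 front 22.9 d [-0.52 -0.85]
side 0.14 29 lat -22.3 23.7 front 20.3 d [-0.52 -0.85]
side 0.155 35 lat -17.0 23.5 front 49.3 d [-0.52 -0.85]
side 0.17 50 lat -18.1 25.2 front 46.3 d [-0.52 -0.85]
side 0.185 27 lat 1.3 24.6 front 38.8 d [-0.52 -0.85]
scene 0.08 66 lat -37.4 42.8 front 25.5 d [ 0.91 -0.42]
scene 0.095 27 lat -5.7 26.7 front 23.4 d [ 0.91 -0.42]
scene 0.11 54 lat -9.8 26.1 front 24.5 d [ 0.91 -0.42]
scene 0.125 66 lat -20.5 26.6 front 24.1 d [ 0.91 -0.42]
scene 0.14 62 lat -20.4 26.1 front 24.4 d [ 0.91 -0.42]
scene 0.155 93 lat -52.6 45.8 front 26.6 d [ 0.91 -0.42]
scene 0.17 101 lat -53.6 55.8 front 26.4 d [ 0.91 -0.42]
scene 0.185 156 lat -53.8 55.9 front 24.9 d [ 0.91 -0.42]
scene 0.2 17 lat -55.6 40.2 front 28.8 d [ 0.91 -0.42]
```

It stands free and centred, with tool force ≈0. Withdraw straight up; the 2.5° lean of the tool's z needs a slight correction.

Run:
```python
from h import *;from station import *
s=state();print(to(s,(.5095,.2345,.2256)),to(s,s['eef_pos']+[0,0,.1]))
```

```text
[   0.6    1.5 -100. ] [  2.5   4.2 -99.9]
```

Request:
step_arm --rows '[{"fingers": 1, "x": 0, "y": 0, "z": -10, "roll": 0}, {"fingers": 1, "x": 0.3, "y": 0.5, "z": -20, "roll": 0}, {"fingers": 1, "x": 0.5, "y": 1, "z": -25, "roll": 0}, {"fingers": 1, "x": 0.5, "y": 1, "z": -30, "roll": 0}, {"fingers": 1, "x": 0.5, "y": 1, "z": -30, "roll": 0}, {"fingers": 1, "x": 0, "y": 0, "z": -30, "roll": 0}, {"fingers": 1, "x": 0, "y": 0, "z": 0, "roll": 0}, {"fingers": 1, "x": 0, "y": 0, "z": 0, "roll": 0}]'

```text
time_s: 23.22
eef_pos: [0.5077, 0.2338, 0.2805]
orientation: [3.101, -0.023, 0.793]
contact_force: [-0.1, -0.5, -0.6]
width: 1.008
```

```bash
python3 look.py 16; python3 bt.py 16
python3 - <<'E'
import cv2,numpy as np
a=cv2.imread("pics/scene_16.png");b=cv2.imread("pics/side_16.png")
o=np.hstack([cv2.resize(a[60:260,180:480],(450,300)),cv2.resize(b[100:280,180:410],(350,300))[:, :350]])
z=np.hstack([cv2.resize(a[110:210,370:490],(400,300)),cv2.resize(b[95:195,190:310],(400,300))])
cv2.imwrite("pics/final.png",np.vstack([o,z]))
E
```

```text
23.2167 [ 0.449  0.257  0.169  1.447 -0.031  1.227] [0.5077 0.2338 0.2805] [ 3.1008 -0.0229  0.7926] [-0.1 -0.5 -0.6] [0.07 0.05 0.03] 1.0083665945320117
side 0.08 49 lat -23.0 23.7 front 21.2 d [-0.52 -0.85]
side 0.095 50 lat -24.2 22.0 front 23.2 d [-0.52 -0.85]
side 0.11 57 lat -22.5 24.0 front 22.2 d [-0.52 -0.85]
side 0.125 53 lat -23.5 21.9 front 21.9 d [-0.52 -0.85]
side 0.14 54 lat -23.5 23.7 front 20.7 d [-0.52 -0.85]
side 0.155 56 lat -22.9 21.6 front 22.8 d [-0.52 -0.85]
side 0.17 77 lat -23.5 24.0 front 22.3 d [-0.52 -0.85]
side 0.185 72 lat -21.9 18.6 front 17.5 d [-0.52 -0.85]
side 0.2 19 lat -11.9 12.1 front 5.0 d [-0.52 -0.85]
scene 0.08 65 lat -34.2 43.2 front 37.4 d [ 0.91 -0.42]
scene 0.095 28 lat -8.0 26.7 front 22.8 d [ 0.91 -0.42]
scene 0.11 57 lat -8.0 26.2 front 24.0 d [ 0.91 -0.42]
scene 0.125 63 lat -20.6 26.6 front 23.5 d [ 0.91 -0.42]
scene 0.14 69 lat -20.3 26.1 front 23.8 d [ 0.91 -0.42]
scene 0.155 73 lat -20.3 26.9 front 23.5 d [ 0.91 -0.42]
scene 0.17 91 lat -20.8 26.5 front 23.0 d [ 0.91 -0.42]
scene 0.185 157 lat -19.5 24.7 front 20.9 d [ 0.91 -0.42]
```

View pics/final.png

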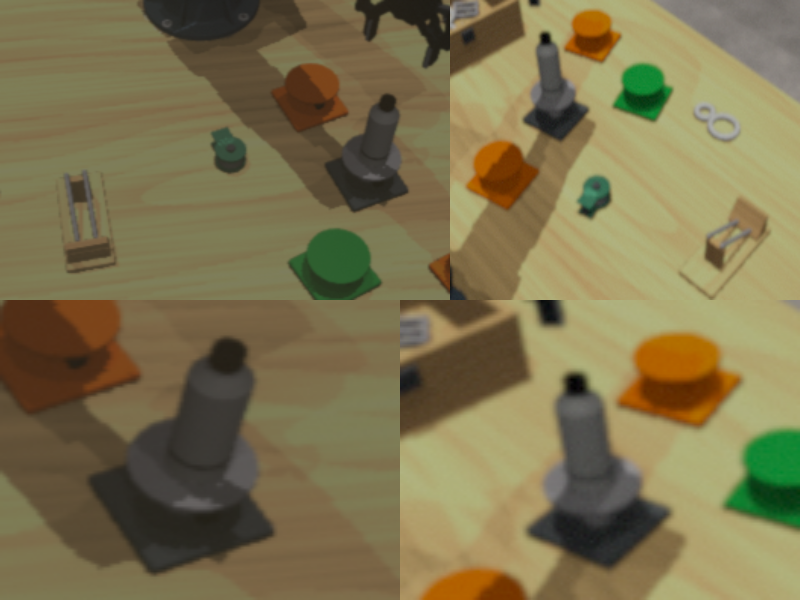

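The bottle stands vertical on the grey plate (scene crop (215,400), side crop (582,430)). The rack is empty, and the pulley, descender and look-alikes are where they were.

```bash
python3 -c "
from station import *
print(hand_in())"
```

```text
the job is handed in; nothing more can be done
None
```

The bottle now stands upright in the middle of the grey steel stand's plate, and I handed the job in at about 23 s of the 45 s allowed.

**Last checks:** From both cameras the bottle is vertical and within about 3 mm of the plate's centre. I let go only after feeling it touch: the vertical force went from -3 to +11 N, then I pressed to about 18 N. After release the tool force was about 0 and the open fingers were above the cap. The rack is empty. The pulley, descender and coloured look-alikes look undisturbed; the carabiner was outside the last picture, and I never went near it.

**What went wrong or disagreed:**
- **Tool length:** the real fingertips were about 43 mm behind where the tool data put them. Because of that, the first grip slid off and the second dropped the bottle back onto the rack's rods. After I measured this from depth and corrected it, the third grip held.
- **No tilt in the moves:** the arm could only turn about the tool's own axis. I turned the bottle 60° inside the grip by tucking its base edge under the stand's fixed plate rim and lifting, which took a few newtons. An earlier try on top of the rim pushed with about 25 N and slid off.
- **Joint 3 near its limit:** an early test of tilting by over-reaching brought it to 1.459 of its 1.46 rad limit. It did not read past the limit, and I backed off.

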